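# Tip the counted spacers out of the scale's scoop

### The arm

A 6-joint arm with a two-finger parallel gripper is mounted at the origin on a cart in front of the work surface, level with it; the furniture and walls round the work are solid. World frame = base frame: x ahead of the robot, y to its left, z up, the work surface at z = 0. Lengths are in m, angles in degrees, forces in N, time in s.
With the tool pointing down it reaches from about 0.4 to 0.825 m from the base axis. Payload 7 kg.
Tool frame: the origin (TCP) lies midway between the tips of the shut fingers; the grasp point (between the pads) lies 19 mm behind it (r.grip_point_offset is the z of the grasp point in the tool frame, in m); z points along the fingers, y is the line along which they close (so a half turn about z gives the same grasp; the last joint's range is limited). The gripper opens to 88 mm and grips with 3 to 60 N. Pads are 19 mm wide; open, the fingers measure 130 mm over their backs; the gripper's body (78 mm by 193 mm) begins 47 mm behind the grasp point.
Start: joints at [84.746, 20.546, 0.682, 0, -70.136, -16.507], TCP at [0.25, 0.627, 0.227] pointing down, gripper open.
Joint ranges: [-176.03, 176.03], [-82.01, 121.73], [-58.28, 71.71], [-173.87, 95.51], [-174.79, -0.11], [-173.66, 173.66]. Speed limits (degrees/s): [136.94, 136.94, 172.46, 180, 180, 180].

### API

Orientations are given as [roll, pitch, yaw] about the fixed x, y, z axes, in that order (R = Rz(yaw) Ry(pitch) Rx(roll)).
In Python, from plant import r, viewer, recognise, outline_of, pinpoint gives the robot as it stands.
- The arm moves only by the tool move_arm, never from a script. Its argument "targets" is a list of rows, each a list of 2 entries, a list of its own where there are three numbers: the shift along the tool's x, y, z in cm, then the turn, a rotation vector about the tool's x, y, z in rad. A call has 1 to 5 rows; each row is the pose to reach, as a shift and turn from the pose commanded when the call began, along the tool's axes at that moment; what a row does not reach only later rows make up. A row lasts 1/8 s, in which the tool goes at most 62.5 mm and 10.7 degrees, less where a joint would pass 70% of its speed; a pose out of reach is approached as far as the arm can. A call with a gripper value outside its range is refused whole. "jaw" is the finger opening in cm, from 0 to 8.76, set as the call begins (left out, the last holds). The fingers move at their own pace and stop on an object; "squeeze" is the grip in N (left out, the last holds). Time passes only in rows, so rows that repeat a pose let the fingers close. It gives the time, the measured TCP pose, the force, the opening and the grip force at its end, in the units of the state.
- r.get_state(): the state, without advancing time (a new reading comes with each control period).
- viewer.capture(name): name is "side" or "top"; returns a dict with "image" (420x560x3 uint8, blue, green, red), "intrinsics" (3x3 intrinsics, pixels), "camera_from_world" (4x4, takes a point from world to camera coordinates). Camera axes: x right, y up, looking along -z (the intrinsics and any distortion apply to the point x, -y, -z); pixel columns grow to the right and rows downward; lengths in m; the calibration is good to about 2 mm. A picture is of the moment at which its call begins. There is no depth.
- r.close_job(): hands the job in; it is judged then, once.
Trained networks look in the newest picture that a camera, given by its name, has taken for a name from the list of things; names that differ only in an ending like _2 or _b are one class to them, and where a whole thing is asked for, a point or a joint stands for the part that bears it (a point fixed in the world has none). Each returns a list of dicts, best first, with "score" (0 to 1); they miss things now and then, are a little off and sometimes report something else, mostly with a low value. They report only what shows in the picture. A call takes as long as a camera call.
- recognise(label, camera): "box" ([left, top, right, bottom] in pixels, round what is visible of it).
- outline_of(label, camera): "mask" (420x560 bool, what is visible of it) and "box" ([left, top, right, bottom] in pixels, round what is visible of it).
- pinpoint(label, camera): "location" ([row, column] in pixels: a listed point, or the origin of a listed thing).
The state is a dict: "time_s": time; "joints": joint angles; "qd": joint speeds; "joint_torque": joint torques, N m; "tcp_pos": TCP position; "eef_rot": TCP orientation; "contact_force": force on the tool from outside, world axes, zero at the start; "moment": the same for the moment, N m; "gripper_width": finger opening in m; "gripper_force": force on a finger pad.
Only numpy, scipy, OpenCV 4.12 (cv2) and the standard library are available. Lean on these libraries where they do the work, as an engineer would, in place of code of your own. Each camera call takes 0.05 s, during which the arm holds its last target. There are 200 camera calls.

### The job

The three brass spacers in the scoop have been counted: lift the scoop off the counting scale, tip it nose-down over the small blue tote beside it to about 45 degrees (never steeper than 60) until all three have slid out into the tote, and bring it level again while you still hold it up. Then set the empty scoop back flat on the scale, its foot inside the raised edge of the platter, and let go. The tote stays where it stands.

Things in the scene. Friction and masses are not known exactly. Their poses are not given: they have to be found in the camera images.
- scoop_grip (a point): middle of the black bar handle of the aluminium scoop (loose, 0.13-0.21 kg), near above its centre of mass. Axes: x along the scoop to its open nose, y across, z up. The bar lies along x, 20 mm wide (y), 18 mm thick (z), from 80 mm behind this point to 45 mm ahead, its underside 71 mm above the pan's floor, clear of the walls: grip it across y from above. The scoop starts on the scale, nose left
- scoop_nose (a point): middle of the open nose edge of the scoop, on the pan's floor: from scoop_grip 92.5 mm along x, 80 mm down (-z); same axes. The pan is 165 mm long, 90 mm wide at the back, 72 mm at the nose; side walls 39 mm above the floor, falling to 12 mm at the nose, which has no wall. Spacers start to slide on the floor at a tilt of 25 to 37 degrees
- scoop_foot (a point): middle of the underside of the scoop's black foot, a flat block 110 mm (x) by 66 mm (y) and 6 mm high under the pan; from scoop_grip 10 mm along x and 89 mm down (-z); same axes. Above the scale's right side hangs a microscope head, from 0.27 m above the bench up, no part of it left of y = -0.11; its level boom, 32 mm thick, crosses 0.385 m up, behind scale and tote
- platter (a point): middle of the flat platter floor of the light grey counting scale (fixed, 185 mm deep, 150 mm wide), 56 mm above the bench; z up, the sloping key panel towards -x. The recess is 124 mm along y and 80 mm along x, with a raised edge 4 mm high round it; the scoop's foot stands in it, long side along y, with about 7 mm of play all round
- esd_tote: blue open tote (loose, 0.35 kg) with a paper label on its front, 110 mm (x) by 135 mm (y), 60 mm high, walls and floor 4 mm; the origin is the middle of its underside, z up. It stands to the left of the scale
- spacer_a_mid (a point): the middle of a brass hexagonal spacer, 14 mm across flats, 50 mm long (along its x), 0.045 kg; it starts lying lengthwise on the floor of the scoop
- spacer_b_mid (a point): the middle of a brass hexagonal spacer, 14 mm across flats, 50 mm long (along its x), 0.045 kg; it starts lying lengthwise on the floor of the scoop
- spacer_c_mid (a point): the middle of a brass hexagonal spacer, 14 mm across flats, 50 mm long (along its x), 0.045 kg; it starts lying lengthwise on the floor of the scoop

How it is judged (in metres and radians):
On the way, in this order (a step that is already met when the one before it is completed fails the run):
1. the scoop is tipped 35 to 65 degrees with its nose over the tote (angle between scoop_grip's own z axis and vertical between 0.61 and 1.13 rad and z of scoop_nose in the frame of esd_tote above 0 m and horizontal distance between scoop_nose and esd_tote below 0.09 m), for 0.3 s.
2. the scoop is level again (within 10 degrees) while still held at least 15 mm above the platter's height (angle between scoop_grip's own z axis and vertical below 0.175 rad and z of scoop_foot in the frame of platter above 0.015 m), for 0.2 s.
At the end, for the whole second after the job is handed in: all three spacers lie inside the tote, their middles between its walls and below its rim; the scoop stands flat on the scale with its foot down on the platter's floor inside the raised edge (within 3 mm in height, 13 mm of the centre and 2.3 degrees of level), released and at rest (x of spacer_a_mid in the frame of esd_tote between -0.051 and 0.051 m and y of spacer_a_mid in the frame of esd_tote between -0.0635 and 0.0635 m and z of spacer_a_mid in the frame of esd_tote between 0 and 0.052 m and x of spacer_b_mid in the frame of esd_tote between -0.051 and 0.051 m and y of spacer_b_mid in the frame of esd_tote between -0.0635 and 0.0635 m and z of spacer_b_mid in the frame of esd_tote between 0 and 0.052 m and x of spacer_c_mid in the frame of esd_tote between -0.051 and 0.051 m and y of spacer_c_mid in the frame of esd_tote between -0.0635 and 0.0635 m and z of spacer_c_mid in the frame of esd_tote between 0 and 0.052 m and z of scoop_foot in the frame of platter between -0.003 and 0.003 m and horizontal distance between scoop_foot and platter below 0.013 m and angle between scoop_grip's own z axis and vertical below 0.04 rad); the robot touches nothing.
It fails at once if the scoop is upended (steeper than 66 degrees) (angle between scoop_grip's own z axis and vertical above 1.15 rad).
It fails at once if the tote is shifted by more than 30 mm (distance of esd_tote from where it was at the start of the episode above 0.03 m).
It also fails if it takes over 51 s, if anything falls off the work surface, if the arm or the gripper's body presses on something with over 40 N, if the wrist force passes 120 N, or if a joint passes its speed limit or range.

## Working session

There is one attempt and no reset: what is moved stays moved. The work goes in short steps, Python scripts to look and compute and a tool call to move; the robot and the scene stay as the last step left them, time stands still between calls to the robot, and variables do not carry over. Pictures are saved under pics/ and viewed, at most 10 in all, crops included, and the job is handed in when it is done.

Besides the shell and the picture viewer there is one more tool, called after ">>>" in YAML: its name, and indented under it one key for each argument. move_arm: Moves the arm, as the interface text tells. Its arguments: {"type":"object","properties":{"targets":{"type":"array","items":{"type":"array"}},"jaw":{"type":"number"},"squeeze":{"type":"number"}},"required":["targets"]}

```bash
mkdir -p pics; cat > h.py <<'E'
import numpy as np, cv2
from plant import r, viewer, recognise, outline_of, pinpoint
from scipy.spatial.transform import Rotation as R
def cap(n,f=None):
    c=viewer.capture(n)
    if f: cv2.imwrite('pics/'+f,c['image'])
    return c
def ray(c,rc):
    K=c['intrinsics'];T=c['camera_from_world']
    d=np.linalg.inv(K)@[rc[1],rc[0],1.]; d=d*[1,-1,-1]
    Rt=T[:3,:3]; return -Rt.T@T[:3,3], (Rt.T@d)/np.linalg.norm(d)
def proj(c,p):
    q=c['camera_from_world']@np.r_[p,1]; u=c['intrinsics']@(q[:3]*[1,-1,-1]); return u[1]/u[2],u[0]/u[2]
def onz(c,rc,z):
    o,d=ray(c,rc); return o+d*(z-o[2])/d[2]
def tri(rs):
    A=np.zeros((3,3));b=np.zeros(3)
    for o,d in rs:
        P=np.eye(3)-np.outer(d,d);A+=P;b+=P@o
    p=np.linalg.solve(A,b); return p,[np.linalg.norm((np.eye(3)-np.outer(d,d))@(p-o)) for o,d in rs]
E
python3 - <<'E'
from h import *
np.set_printoptions(precision=4,suppress=True)
s=r.get_state();print(s)
C={n:cap(n,n+'0.png') for n in('side','top')}
for n in C: print(n,ray(C[n],(210,280)))
for l in ['scoop_grip','scoop_nose','scoop_foot','platter','esd_tote','spacer_a_mid']:
    rs=[]
    for n in C:
        q=pinpoint(l,n); print(l,n,[(np.round(a['location'],1),round(a['score'],2)) for a in q[:4]])
        if q: rs.append(ray(C[n],q[0]['location']))
    if len(rs)==2: print('   ',*tri(rs))
E
```

```text
{'time_s': 0.0, 'joints': array([ 84.7465,  20.5905,   0.6345,  -0.0194, -70.1341, -16.5069]), 'qd': array([-0.0179, -0.0021, -0.0199,  0.085 , -0.0937, -0.0143]), 'joint_torque': array([ -0.0009, -58.2719,  29.3044,   6.998 ,   0.0068,  -0.0002]), 'tcp_pos': array([0.2501, 0.6265, 0.2256]), 'eef_rot': array([179.9084,  -0.0081, -21.767 ]), 'contact_force': array([-0.3228, -0.3307,  0.4449]), 'moment': array([ 0.0079, -0.0336,  0.0357]), 'gripper_force': 0.0, 'gripper_width': 0.08750026686438735}
side (array([0.4341, 0.7494, 0.6636]), array([ 0.1392, -0.7736, -0.6182]))
top (array([0.3024, 0.182 , 0.9682]), array([ 0.2736, -0.1046, -0.9561]))
scoop_grip side [(array([182.5, 287.2]), 0.73)]
scoop_grip top [(array([179.4, 328.1]), 0.69)]
    [ 0.5561 -0.0028  0.1429] [np.float64(0.0014406199972424164), np.float64(0.0014406199972424438)]
scoop_nose side [(array([234.4, 284. ]), 0.69)]
scoop_nose top [(array([215.9, 282.3]), 0.69)]
    [0.5459 0.0841 0.0675] [np.float64(0.002368649569058763), np.float64(0.00236864956905876)]
scoop_foot side [(array([215.4, 285.4]), 0.82), (array([179. , 286.7]), 0.23)]
scoop_foot top [(array([200.1, 319.1]), 0.68)]
    [0.5537 0.0094 0.0584] [np.float64(0.0005276628640326602), np.float64(0.0005276628640327225)]
platter side []
platter top []
esd_tote side [(array([312. , 288.1]), 0.67)]
esd_tote top [(array([280.7, 215. ]), 0.9)]
    [0.5014 0.2384 0.0041] [np.float64(0.0037572407070134276), np.float64(0.003757240707013527)]
spacer_a_mid side [(array([210.3, 275.2]), 0.48)]
spacer_a_mid top [(array([181.8, 315.8]), 0.53)]
    [0.5826 0.0027 0.0653] [np.float64(0.0030962955523131316), np.float64(0.0030962955523132873)]
```

```bash
python3 - <<'E'
import cv2,numpy as np
a=cv2.imread('pics/side0.png');b=cv2.imread('pics/top0.png')
cv2.imwrite('pics/both0.png',cv2.resize(np.hstack([a,b]),(800,300)))
E
```

```text
(no output)
```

View pics/side0.png

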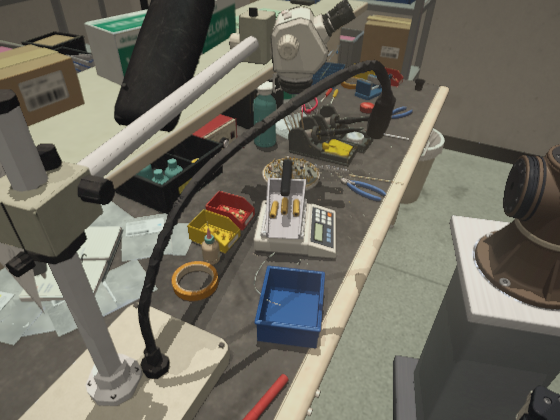

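View pics/top0.png

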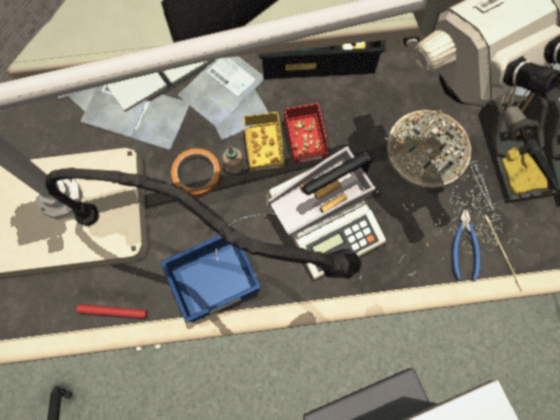

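Side view: the scoop is on the scale at (285,205), the tote at (290,305), and a black gooseneck arches from (155,360) to (380,100). In the top view the gooseneck crosses over the tote and the scale panel, ending at (345,262). I need its 3D course, plus a pose fit for the scoop and tote.

```bash
cat > fit.py <<'E'
from h import *
from scipy.optimize import least_squares
np.set_printoptions(precision=4,suppress=True)
def fit_scoop(C,z=0.145):
    off={'scoop_grip':[0,0,0],'scoop_nose':[.0925,0,-.08],'scoop_foot':[.01,0,-.089]}
    obs=[]
    for n in C:
        for l in off:
            q=pinpoint(l,n)
            if q and q[0]['score']>.4: obs.append((n,off[l],q[0]['location']))
    def f(p):
        M=R.from_euler('z',p[3]).as_matrix(); return np.concatenate([np.subtract(proj(C[n],M@o+p[:3]),l) for n,o,l in obs]+[[(p[2]-z)*2000]])
    s=least_squares(f,[.55,0,z,1.6],loss='soft_l1'); return s.x,np.degrees(s.x[3]),f(s.x)
E
python3 - <<'E'
from fit import *
C={n:cap(n) for n in('side','top')}
print(fit_scoop(C))
# tote mask fit: rim corners
for n in C:
    for l in('esd_tote','platter'):
        q=outline_of(l,n)
        if q:
            m=q[0]['mask'].astype(np.uint8); h=cv2.convexHull(np.vstack(cv2.findContours(m,0,2)[0]))
            print(n,l,q[0]['score'],q[0]['box'],m.sum(), cv2.approxPolyDP(h,5,True)[:,0].tolist())
q=outline_of('esd_tote','top'); m=q[0]['mask'].astype(np.uint8)
hull={}
for n in C:
    m=outline_of('esd_tote',n)[0]['mask'].astype(np.uint8); hh=np.zeros_like(m); cv2.fillConvexPoly(hh,cv2.convexHull(np.vstack(cv2.findContours(m,0,2)[0])),1); hull[n]=hh
def cost(p):
    t=0
    M=R.from_euler('z',p[2]).as_matrix()
    for n in C:
        pts=np.array([proj(C[n],M@[sx*.055,sy*.0675,z]+[p[0],p[1],0])[::-1] for sx in(-1,1) for sy in(-1,1) for z in(0,.06)])
        im=np.zeros((420*4,560*4),np.uint8); cv2.fillConvexPoly(im,cv2.convexHull((pts*4).round().astype(np.int32)),1)
        t+=(im!=cv2.resize(hull[n],(2240,1680),interpolation=0)).sum()/16
    return t
from scipy.optimize import minimize
best=min((minimize(cost,[.5,.238,a],method='Nelder-Mead',options=dict(initial_simplex=[[.5,.238,a],[.51,.238,a],[.5,.248,a],[.5,.238,a+.1]])) for a in(-.2,0,.2)),key=lambda s:s.fun)
print('tote',best.x,np.degrees(best.x[2]),best.fun)
S=np.array([(155,360),(143,325),(147,280),(160,235),(185,190),(225,150),(270,115),(320,80),(350,67),(375,65),(386,85),(380,135)],float)
T=np.array([(60,205),(50,190),(65,172),(110,172),(165,184),(190,200),(210,215),(240,240),(280,253),(330,258),(345,262)],float)
D=np.vstack([np.linspace(a,b,30) for a,b in zip(S[:-1],S[1:])])
for t in T:
    o,d=ray(C['top'],t[::-1]); zs=np.arange(0.0,.7,.005); 
    e=[np.min(np.linalg.norm(D-np.array(proj(C['side'],o+d*(z-o[2])/d[2]))[::-1],axis=1)) for z in zs]
    L=[i for i in range(1,len(zs)-1) if e[i]<e[i-1] and e[i]<=e[i+1] and e[i]<6]
    print(t,[ (o+d*(zs[i]-o[2])/d[2]).round(3).tolist()+[round(e[i],1)] for i in L])
E
```

```text
(array([ 0.5597, -0.0007,  0.1449,  1.7697]), np.float64(101.39655736238632), array([-53.8286,   0.362 ,   3.3143,  -0.6821,  -3.1958,  -0.391 ,
         1.3614,  -1.1265,   1.0081,  -0.0926,  -2.6418,   1.6191,
        -0.1182]))
side esd_tote 0.81 [253.2, 264.1, 325.5, 347.8] 4796 [[268, 265], [324, 272], [316, 347], [257, 340], [255, 317]]
side platter 0.64 [253.5, 199.1, 337.7, 258.6] 2695 [[335, 211], [333, 257], [254, 246], [263, 200], [306, 198]]
top esd_tote 0.94 [165.2, 235.2, 261.4, 322.8] 5453 [[219, 235], [244, 251], [259, 290], [185, 321], [161, 261]]
top platter 0.78 [266.1, 174.9, 386.8, 278.7] 3265 [[384, 242], [314, 277], [269, 191], [300, 175], [364, 201]]
tote [0.5002 0.2397 0.0563] 3.2249734242934145 903.625
[ 60. 205.] [[0.686, 0.426, 0.14, np.float64(0.4)], [0.547, 0.338, 0.44, np.float64(0.4)]]
[ 50. 190.] [[0.68, 0.412, 0.215, np.float64(0.6)], [0.583, 0.352, 0.41, np.float64(0.7)]]
[ 65. 172.] [[0.674, 0.37, 0.265, np.float64(0.2)], [0.624, 0.344, 0.36, np.float64(1.0)]]
[110. 172.] [[0.74, 0.343, 0.08, np.float64(0.4)], [0.59, 0.288, 0.385, np.float64(0.6)]]
[165. 184.] [[0.536, 0.229, 0.42, np.float64(0.6)]]
[190. 200.] [[0.498, 0.208, 0.445, np.float64(0.6)]]
[210. 215.] [[0.47, 0.194, 0.46, np.float64(0.2)]]
[240. 240.] [[0.431, 0.175, 0.47, np.float64(0.4)]]
[280. 253.] [[0.408, 0.143, 0.455, np.float64(0.8)]]
[330. 258.] [[0.39, 0.093, 0.42, np.float64(0.6)]]
[345. 262.] [[0.386, 0.073, 0.38, np.float64(0.4)]]
```

```bash
python3 - <<'E'
from fit import *
print([a for a in dir(r) if a[0]!='_'], r.grip_point_offset)
C={n:cap(n) for n in('side','top')}
print(proj(C['side'],[.386,.073,.38]))
for rc in [(70,372),(80,384),(100,382),(120,378),(138,380)]:
    # match with top head (345,262) and (335,258)
    print(rc,[tri([ray(C['side'],rc),ray(C['top'],t)]) for t in [(262,345),(257,335),(268,352)]])
for n in C:
    cv2.imwrite(f'pics/c_{n}.png',0) if 0 else None
a=cv2.resize(C['side']['image'][40:270,230:420],None,fx=2.1,fy=2.1,interpolation=cv2.INTER_CUBIC);b=cv2.resize(C['top']['image'][130:330,150:400],None,fx=1.6,fy=1.6,interpolation=cv2.INTER_CUBIC)
h=max(a.shape[0],b.shape[0]); im=np.zeros((h,a.shape[1]+b.shape[1],3),np.uint8); im[:a.shape[0],:a.shape[1]]=a; im[:b.shape[0],a.shape[1]:]=b
cv2.imwrite('pics/crop.png',im);print(im.shape)
E
```

```text
['Unreachable', 'close_job', 'get_state', 'grip_point_offset'] -0.0188
(np.float64(101.92506895825508), np.float64(383.41890716787736))
(70, 372) [(array([0.3958, 0.0801, 0.4301]), [np.float64(0.017215836258141413), np.float64(0.01721583625814153)]), (array([0.4001, 0.0885, 0.4335]), [np.float64(0.01323544694422086), np.float64(0.01323544694422085)]), (array([0.3916, 0.0753, 0.4281]), [np.float64(0.021252025562288963), np.float64(0.021252025562289025)])]
(80, 384) [(array([0.3861, 0.0789, 0.4176]), [np.float64(0.0057422970610062855), np.float64(0.0057422970610063705)]), (array([0.3905, 0.0877, 0.4216]), [np.float64(0.0018436852324655996), np.float64(0.0018436852324655911)]), (array([0.3817, 0.0736, 0.415 ]), [np.float64(0.00976591445832188), np.float64(0.009765914458321917)])]
(100, 382) [(array([0.387 , 0.0729, 0.3826]), [np.float64(0.0018112527123253061), np.float64(0.0018112527123252742)]), (array([0.3917, 0.0826, 0.3876]), [np.float64(0.002266414307281634), np.float64(0.002266414307281526)]), (array([0.3825, 0.0672, 0.3795]), [np.float64(0.00605155597805695), np.float64(0.00605155597805687)])]
(120, 378) [(array([0.3899, 0.0662, 0.3441]), [np.float64(0.0008403851861402164), np.float64(0.0008403851861402187)]), (array([0.3948, 0.0766, 0.35  ]), [np.float64(0.005136170273617447), np.float64(0.005136170273617479)]), (array([0.385 , 0.06  , 0.3402]), [np.float64(0.0036527796368523314), np.float64(0.003652779636852284)])]
(138, 380) [(array([0.3875, 0.0612, 0.3097]), [np.float64(0.008043771022981311), np.float64(0.008043771022981143)]), (array([0.3927, 0.0725, 0.3168]), [np.float64(0.012439108780440924), np.float64(0.012439108780440765)]), (array([0.3824, 0.0544, 0.3049]), [np.float64(0.003385324578217323), np.float64(0.003385324578217338)])]
(483, 799, 3)
```

View pics/crop.png

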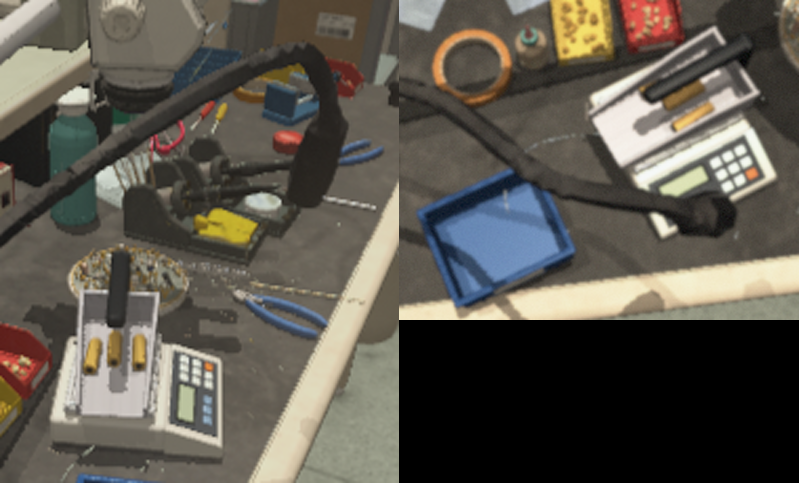

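The lamp head is an unlisted obstacle at about (0.388, 0.065), z 0.31–0.43. Its neck arches over the tote at z 0.42–0.47. I'll raise the arm first and identify its kinematics from the readings, so I can check clearance.

>>> move_arm:
  targets:
    - [[0, 0, -5], [0, 0, 0]]
    - [[0, 0, -10], [0, 0, 0]]
    - [[0, 0, -15], [0, 0, 0]]
    - [[0, 0, -20], [0, 0, 0]]
    - [[0, 0, -25], [0, 0, 0]]
  jaw: 8.7
  squeeze: 30

```text
time_s: 2.17
tcp_pos: [0.2502, 0.6265, 0.4785]
eef_rot: [-180.0, 0.0, -21.8]
contact_force: [0.5, 0.6, 0.2]
gripper_width: 0.0869
gripper_force: 0.0
```

```bash
python3 -c "
from h import *
s=r.get_state();print(s['joints'],s['tcp_pos'],s['eef_rot'],s['time_s'])"
```

```text
[ 8.47474819e+01  1.85405414e+01  2.94020781e+01  1.93208918e-03
 -1.00832470e+02 -1.65069324e+01] [0.25021676 0.62650405 0.47850072] [-1.79971592e+02  6.43952113e-03 -2.17598125e+01] 2.175
```

>>> move_arm:
  targets:
    - [[3, 0, 0], [0.15, 0, 0]]
    - [[6, 1, 0], [0.3, 0.1, 0]]
    - [[9, 2, 0], [0.4, 0.2, 0]]
    - [[9, 3, 0], [0.4, 0.35, 0]]
    - [[9, 3, -2], [0.4, 0.35, 0]]

```text
time_s: 2.8
tcp_pos: [0.3217, 0.563, 0.4926]
eef_rot: [-156.5, -19.8, -25.7]
contact_force: [-0.7, 0.5, 0.4]
gripper_width: 0.0872
gripper_force: 0.0
```

```bash
python3 -c "
from h import *
s=r.get_state();print(s['joints'],s['tcp_pos'],s['eef_rot'],s['time_s'])"
```

```text
[ 9.20122329e+01  5.62784216e-03 -9.23117510e+00  2.93702207e+01
 -6.98933484e+01 -3.11868456e+01] [0.32168797 0.56300432 0.49261269] [-156.52886464  -19.81985082  -25.70241753] 2.8
```

```bash
cat > kin.py <<'E'
from h import *
from scipy.optimize import least_squares
def chain(q,p,s4=1,s6=1):
    d1,a1,a2,a3,d4,d5,L,b=p; q=np.radians(q); E=lambda a,t:R.from_euler(a,t).as_matrix()
    P=[np.zeros(3)]; M=E('z',q[0]); x=np.array([0,0,d1])+M@[a1,b,0]; P.append(x)
    M=M@E('y',q[1]); x=x+M@[0,0,a2]; P.append(x)
    M=M@E('y',-q[2]); x=x+M@[0,0,a3]; M=M@E('x',s4*q[3]); x=x+M@[d4,0,0]; P.append(x)
    M=M@E('y',-q[4]); x=x+M@[0,d5,0]; P.append(x); M=M@E('x',s6*q[5]); x=x+M@[L,0,0]; P.append(x)
    return np.array(P),M
D=[([84.746,20.546,.682,0,-70.136,-16.507],[.25,.627,.227],[180,0,-21.76]),
([84.7475,18.5405,29.4021,.0019,-100.8325,-16.5069],[.25022,.62650,.47850],[-179.97,0,-21.76]),
([92.0122,.0056,-9.2312,29.3702,-69.8933,-31.1868],[.32169,.56300,.49261],[-156.529,-19.820,-25.702])]
def fit(D):
    best=None
    for s4 in(1,-1):
      for s6 in (1,-1):
        Ms=[chain(q,[0]*8,s4,s6)[1].T@R.from_euler('xyz',e,degrees=True).as_matrix() for q,_,e in D]
        sp=max(np.abs(m-Ms[0]).max() for m in Ms)
        f=lambda p:np.concatenate([(chain(q,p,s4,s6)[0][-1]-t)*1000 for q,t,_ in D]+[(p-[.3,0,.45,0,.45,-.15,.3,0])*[1,20,1,20,1,1,1,20]])
        s=least_squares(f,[.3,0,.45,0,.45,-.15,.3,0.]); c=s.cost+1e6*sp
        if best is None or c<best[0]: best=(c,s4,s6,s.x,Ms[0],sp,s.cost)
    return best
if __name__=='__main__':
    np.set_printoptions(precision=4,suppress=True)
    b=fit(D); print(b)
    for q,t,_ in D: P,_=chain(q,b[3],b[1],b[2]); print((P[-1]-t)*1000); print(P)
E
python3 kin.py
```

```text
(np.float64(113.12366587331371), -1, -1, array([ 0.1989,  0.0008,  0.6016,  0.0001,  0.4628, -0.1912,  0.3781,
       -0.0005]), array([[-0., -0.,  1.],
       [-1., -0., -0.],
       [ 0., -1., -0.]]), np.float64(0.00011308472571911157), np.float64(0.03894015420213263))
[ 0.1341 -0.0131 -0.0006]
[[0.     0.     0.    ]
 [0.0006 0.0008 0.1989]
 [0.0199 0.211  0.7623]
 [0.0598 0.6445 0.6051]
 [0.2501 0.627  0.6051]
 [0.2501 0.627  0.227 ]]
[-0.1342  0.0123  0.0005]
[[0.     0.     0.    ]
 [0.0006 0.0008 0.1989]
 [0.0181 0.1913 0.7693]
 [0.0597 0.6438 0.8566]
 [0.2501 0.6263 0.8566]
 [0.2501 0.6265 0.4785]]
[-0.0002  0.0004  0.0002]
[[ 0.      0.      0.    ]
 [ 0.0005  0.0008  0.1989]
 [ 0.0005  0.0009  0.8005]
 [-0.0156  0.4574  0.7264]
 [ 0.1504  0.4783  0.8189]
 [ 0.3217  0.563   0.4926]]
```

```bash
cat > plan.py <<'E'
from kin import *
np.set_printoptions(precision=3,suppress=True)
_b=fit(D); PP,S4,S6,T0=_b[3],_b[1],_b[2],_b[4]
LO=np.array([-176,-82,-58,-173,-174,-173.]);HI=np.array([176,121,71,95,-.5,173.])
def fk(q): P,M=chain(q,PP,S4,S6); return P,M@T0
def ik(p,Rt,seed):
    def f(q):
        P,M=fk(q); return np.r_[(P[-1]-p)*10,R.from_matrix(M.T@Rt).as_rotvec()*3, (q-seed)*1e-7]
    s=least_squares(f,np.clip(seed,LO+.1,HI-.1),bounds=(LO,HI),x_scale=30); return s.x,np.abs(s.fun).max()
# obstacles polylines (pts,radius)
NECK=np.array([[.69,.43,.05],[.68,.412,.215],[.66,.38,.29],[.624,.344,.36],[.59,.288,.385],[.536,.229,.42],[.498,.208,.445],[.47,.194,.46],[.431,.175,.47],[.408,.143,.455],[.392,.095,.425],[.388,.075,.39],[.388,.062,.32]])
BOOM=None
def dens(A,n=12): return np.vstack([np.linspace(a,b,n) for a,b in zip(A[:-1],A[1:])])
ND=dens(NECK)
def body(q):
    P,M=fk(q); z=M[:,2];y=M[:,1];t=P[-1]
    o=[('fore',dens(P[2:4],25),.055),('lat',dens(P[3:5],12),.05),('wrist',dens(np.array([P[4],P[4]+z*.12]),8),.05)]
    for k in(-.058,0,.058): o.append(('grip',dens(np.array([t-z*.27,t-z*.1])+y*k,10),.04))
    return o,t,M
SC=np.array([[.0925,s*.036,-.08] for s in(-1,1)]+[[-.0725,s*.045,z] for s in(-1,1) for z in(-.08,-.041)]+[[-.08,0,0],[.045,0,0],[.0,.04,-.05],[0,-.04,-.05],[.065,.033,-.089],[.065,-.033,-.089],[-.045,.033,-.089],[-.045,-.033,-.089]])
def clr(q,scoop=None):
    o,t,M=body(q); out={}
    for n,pts,rad in o:
        d=np.linalg.norm(pts[:,None]-ND[None],axis=2).min()-rad-.012
        out[n]=min(out.get(n,9),d)
    if scoop is not None:
        s,beta=scoop; pts=scoop_pts(t,M,s,beta); out['scoop']=np.linalg.norm(pts[:,None]-ND[None],axis=2).min()-.02
    return out
# tool frame rel. to scoop: scoop axes in world Rs; tool z = -scoop z leaned about scoop y by beta (body goes back (-x) for beta>0); tool y = -+scoop y
def tool_from_scoop(g,Rs,s,beta,sgn=1):
    # sgn=1: tool y = +scoop y ; tool x = y×z
    z=Rs@[np.sin(beta),0,-np.cos(beta)]; y=Rs@[0,sgn,0]; x=np.cross(y,z)
    Rt=np.c_[x,y,z]; gp=g+Rs@[s,0,-0.0]; return gp+z*.0188,Rt
def scoop_pts(t,M,s,beta,sgn=1):
    gp=t-M[:,2]*.0188; ys=M[:,1]*sgn
    zs=-(M[:,2]*np.cos(beta)) + np.cross(ys,M[:,2])*0
    # rotate tool z back about ys
    zs=R.from_rotvec(ys*beta).apply(-M[:,2]); xs=np.cross(ys,zs); Rs=np.c_[xs,ys,zs]
    g=gp-Rs@[s,0,0]; return g+SC@Rs.T
def Rscoop(psi,tilt): return R.from_euler('ZY',[psi,tilt],degrees=True).as_matrix()
E
python3 - <<'E'
from plan import *
C={n:cap(n) for n in('side','top')}
a,b=onz(C['top'],(95,0),.385),onz(C['top'],(5,430),.385); print('boom',a,b)
for px in [(50,435),(50,475),(95,450),(80,510)]: print('mic',px,onz(C['top'],px,.27),onz(C['top'],px,.4))
e=[onz(C['side'],p,0) for p in[(250,254.5),(257,333)]];print('scale edge',e,np.degrees(np.arctan2(*(e[1]-e[0])[[1,0]])))
seed=np.array([20,20,0,0,-70,-70.])
for psi in (99,):
  for s in(-.05,-.02,0,.03):
    for be in(-10,0,10,20):
        p,Rt=tool_from_scoop(np.array([.557,-.001,.145]),Rscoop(psi,0),s,np.radians(be),1)
        q,e=ik(p,Rt,seed); P,_=fk(q)
        print(s,be,round(e,4),q,{k:round(v,3) for k,v in clr(q,(s,np.radians(be))).items()},'W',P[4],'C',P[3],R.from_matrix(Rt).as_euler('xyz',degrees=True))
E
```

```text
boom [0.742 0.386 0.385] [ 0.657 -0.172  0.385]
mic (50, 435) [ 0.65  -0.212  0.27 ] [ 0.585 -0.138  0.4  ]
mic (50, 475) [ 0.626 -0.268  0.27 ] [ 0.566 -0.184  0.4  ]
mic (95, 450) [ 0.572 -0.196  0.27 ] [ 0.522 -0.126  0.4  ]
mic (80, 510) [ 0.56  -0.291  0.27 ] [ 0.512 -0.203  0.4  ]
scale edge [array([0.612, 0.077, 0.   ]), array([0.433, 0.062, 0.   ])] -175.09942321073362
-0.05 -10 0.0 [ 20.837  14.688 -27.909  12.784 -50.183 -20.282] {'fore': np.float64(-0.053), 'lat': np.float64(-0.048), 'wrist': np.float64(0.126), 'grip': np.float64(0.092), 'scoop': np.float64(0.219)} W [0.555 0.011 0.499] C [0.462 0.175 0.468] [180. -10. -81.]
-0.05 0 0.0 [ 14.658  15.449 -20.942   0.    -53.609  -5.659] {'fore': np.float64(0.021), 'lat': np.float64(0.026), 'wrist': np.float64(0.153), 'grip': np.float64(0.118), 'scoop': np.float64(0.219)} W [ 0.565 -0.05   0.504] C [0.516 0.135 0.504] [180.   0. -81.]
-0.05 10 0.0 [  7.673  17.312 -14.158 -11.649 -59.291   7.357] {'fore': np.float64(0.098), 'lat': np.float64(0.108), 'wrist': np.float64(0.183), 'grip': np.float64(0.142), 'scoop': np.float64(0
[... 2776 characters left out ...]
021), 'lat': np.float64(-0.016), 'wrist': np.float64(0.108), 'grip': np.float64(0.063), 'scoop': np.float64(0.219)} W [0.552 0.029 0.504] C [0.477 0.204 0.504] [180.   0. -81.]
0.03 10 0.0 [ 16.102  15.382 -16.879 -11.849 -57.056  -0.702] {'fore': np.float64(0.036), 'lat': np.float64(0.041), 'wrist': np.float64(0.128), 'grip': np.float64(0.081), 'scoop': np.float64(0.219)} W [ 0.562 -0.033  0.499] C [0.53  0.153 0.532] [180.  10. -81.]
0.03 20 0.0 [  8.58   17.624 -11.552 -22.598 -62.876  11.191] {'fore': np.float64(0.105), 'lat': np.float64(0.114), 'wrist': np.float64(0.153), 'grip': np.float64(0.1), 'scoop': np.float64(0.219)} W [ 0.572 -0.093  0.483] C [0.581 0.087 0.547] [180.  20. -81.]
```

```bash
cat >> plan.py <<'E'
BO=dens(np.array([[.742+.03,.386+.197,.385],[.657,-.172,.385]]),60)
def full(q,scoop=None):
    o=clr(q,scoop); b,t,M=body(q)
    o['boom']=min(np.linalg.norm(p[:,None]-BO[None],axis=2).min()-r_-.018 for n,p,r_ in b)
    mic=9
    for n,p,r_ in b:
        k=(p[:,2]>.24)&(p[:,0]>.45)
        if k.any(): mic=min(mic,(p[k,1]+.11-r_).min())
    o['mic']=mic
    if scoop is not None:
        pts=scoop_pts(t,M,*scoop); o['boom']=min(o['boom'],np.linalg.norm(pts[:,None]-BO[None],axis=2).min()-.03); o['sz']=pts[:,2].min()
    return {k:round(float(v),3) for k,v in o.items()}
E
python3 - <<'E'
from plan import *
be=np.radians(9); s=.01
res=[]
for psi in range(-180,180,15):
  for tl in (45,):
    Rs=Rscoop(psi,tl); d=np.array([np.cos(np.radians(psi)),np.sin(np.radians(psi)),0])
    nose=np.array([.5,.24,.075])-d*.03; g=nose-Rs@[.0925,0,-.08]
    p,Rt=tool_from_scoop(g,Rs,s,be)
    for seed in([20,20,0,0,-70,-70],[40,0,0,30,-70,-70],[60,20,-20,60,-60,60],[40,20,0,-60,-60,60.],[0,20,0,-60,-60,0.]):
        q,e=ik(p,Rt,np.array(seed,float))
        if e<1e-3: c=full(q,(s,be)); res.append((min(v for k,v in c.items() if k!='sz'),psi,q,c)); break
for a in sorted(res,key=lambda a:-a[0])[:14]: print(a)
E
```

```text
(0.07, 150, array([ 56.592,   8.427, -50.402,  56.467, -44.74 , -42.777]), {'fore': 0.198, 'lat': 0.116, 'wrist': 0.078, 'grip': 0.07, 'scoop': 0.142, 'boom': 0.154, 'mic': 0.268, 'sz': 0.075})
(0.067, 135, array([ 59.723,  12.632, -42.824,  44.338, -54.431, -47.608]), {'fore': 0.214, 'lat': 0.137, 'wrist': 0.083, 'grip': 0.067, 'scoop': 0.152, 'boom': 0.161, 'mic': 0.321, 'sz': 0.075})
(0.048, 120, array([ 59.994,  16.75 , -34.774,  34.765, -63.222, -52.874]), {'fore': 0.221, 'lat': 0.148, 'wrist': 0.078, 'grip': 0.048, 'scoop': 0.155, 'boom': 0.161, 'mic': 0.324, 'sz': 0.075})
(0.048, 165, array([ 48.64 ,   4.504, -56.805,  73.156, -33.386, -38.583]), {'fore': 0.173, 'lat': 0.091, 'wrist': 0.065, 'grip': 0.048, 'scoop': 0.129, 'boom': 0.15, 'mic': 0.258, 'sz': 0.075})
(0.035, -75, array([  22.558,   15.042,   -8.985,  -39.476,  -66.421, -171.08 ]), {'fore': 0.082, 'lat': 0.054, 'wrist': 0.036, 'grip': 0.035, 'scoop': 0.142, 'boom': 0.06, 'mic': 0.127, 'sz': 0.075})
(0.031, -60, array([  23.045,   18.867,   -4.253,  -37.082,  -75.392, -160.634]), {'fore': 0.094, 'lat': 0.067, 'wrist
[... 967 characters left out ...]
'lat': 0.122, 'wrist': 0.046, 'grip': 0.001, 'scoop': 0.115, 'boom': 0.118, 'mic': 0.326, 'sz': 0.075})
(-0.02, -15, array([  30.419,   27.795,    5.383,  -24.82 ,  -94.184, -131.318]), {'fore': 0.113, 'lat': 0.075, 'wrist': 0.004, 'grip': -0.02, 'scoop': 0.174, 'boom': 0.02, 'mic': 0.224, 'sz': 0.075})
(-0.026, 75, array([ 52.936,  26.701, -11.934,  12.797, -85.434, -72.882]), {'fore': 0.203, 'lat': 0.095, 'wrist': 0.021, 'grip': -0.026, 'scoop': 0.111, 'boom': 0.089, 'mic': 0.31, 'sz': 0.075})
(-0.035, -120, array([ 34.905,   3.34 , -27.289, -30.398, -29.516, 137.795]), {'fore': 0.073, 'lat': -0.012, 'wrist': -0.035, 'grip': 0.014, 'scoop': 0.076, 'boom': 0.139, 'mic': 0.181, 'sz': 0.075})
```

```bash
cat >> plan.py <<'E'
def pathcheck(W,q0,scoop,n=12,verbose=True):
    """W: list of (p,Rt) tool poses"""
    from scipy.spatial.transform import Slerp
    q=np.array(q0,float)
    for i in range(len(W)-1):
        (p0,R0),(p1,R1)=W[i],W[i+1]; sl=Slerp([0,1],R.from_matrix([R0,R1])); mn={}
        bad=0
        for u in np.linspace(0,1,n):
            qn,e=ik(p0+(p1-p0)*u,sl(u).as_matrix(),q); bad=max(bad,e); 
            c=full(qn,scoop); mn={k:min(v,mn.get(k,9)) for k,v in c.items()}; q=qn
        print(i+1,'ikerr',round(bad,4),mn,q.round(0))
    return q
def rows(p0,R0,p1,R1):
    d=R0.T@(p1-p0)*100; w=R.from_matrix(R0.T@R1).as_rotvec(); return d.round(2),w.round(3),'ang',np.degrees(np.linalg.norm(w)).round(1),'dist',np.linalg.norm(d).round(1)
E
cat > wp.py <<'E'
from plan import *
be=np.radians(9);s=.01
def T(x,y,z,psi,tilt=0): return tool_from_scoop(np.array([x,y,z]),Rscoop(psi,tilt),s,be)
def nosepose(psi,tilt,nx,ny,nz):
    Rs=Rscoop(psi,tilt); g=np.array([nx,ny,nz])-Rs@[.0925,0,-.08]; return tool_from_scoop(g,Rs,s,be)
E
python3 - <<'E'
from wp import *
st=r.get_state(); print(st['time_s']); Rc=R.from_euler('xyz',st['eef_rot'],degrees=True).as_matrix()
A=[(st['tcp_pos'],Rc),T(.40,.40,.60,130),T(.51,.10,.60,97),T(.51,0,.42,97),T(.557,-.001,.25,97),T(.557,-.001,.145,97)]
q=pathcheck(A,st['joints'],None)
print('with scoop')
d=np.array([np.cos(np.radians(130)),np.sin(np.radians(130))])
n=np.array([.5,.24])-d*.03
B=[A[-1],A[-2],A[-3],T(.51,.05,.62,97),T(.40,.38,.62,130),T(.38,.40,.35,130),nosepose(130,20,*n,.12),nosepose(130,45,*n,.075)]
pathcheck(B,q,(s,be))
for i in range(5): print(rows(*A[i],*A[i+1]))
E
```

```text
2.9
1 ikerr 0.0 {'fore': 0.424, 'lat': 0.459, 'wrist': 0.358, 'grip': 0.238, 'boom': 0.363, 'mic': 0.485} [  60.    9.   33.   -9. -111.  -23.]
2 ikerr 0.0 {'fore': 0.402, 'lat': 0.425, 'wrist': 0.308, 'grip': 0.159, 'boom': 0.264, 'mic': 0.114} [  27.    4.   28.   -9. -110.  -24.]
3 ikerr 0.0 {'fore': 0.271, 'lat': 0.276, 'wrist': 0.222, 'grip': 0.091, 'boom': 0.105, 'mic': 0.014} [ 16.   2.   2.  -9. -89.  -9.]
4 ikerr 0.0 {'fore': 0.124, 'lat': 0.129, 'wrist': 0.155, 'grip': 0.074, 'boom': 0.008, 'mic': 0.013} [ 15.  10. -10. -10. -69.  -4.]
5 ikerr 0.0 {'fore': 0.042, 'lat': 0.047, 'wrist': 0.137, 'grip': 0.081, 'boom': 0.003, 'mic': 0.013} [ 15.  15. -17. -11. -57.  -2.]
with scoop
1 ikerr 0.0 {'fore': 0.042, 'lat': 0.047, 'wrist': 0.137, 'grip': 0.081, 'scoop': 0.159, 'boom': 0.003, 'mic': 0.013, 'sz': 0.056} [ 15.  10. -10. -10. -69.  -4.]
2 ikerr 0.0 {'fore': 0.124, 'lat': 0.129, 'wrist': 0.155, 'grip': 0.074, 'scoop': 0.058, 'boom': 0.008, 'mic': 0.013, 'sz': 0.161} [ 16.   2.   2.  -9. -89.  -9.]
3 ikerr 0.0 {'fore': 0.271, 'lat': 0.276, 'wrist': 0.222, 'grip': 0.091, 'sco
[... 585 characters left out ...]
7 ikerr 0.0 {'fore': 0.132, 'lat': 0.061, 'wrist': -0.043, 'grip': -0.048, 'scoop': 0.155, 'boom': 0.083, 'mic': 0.223, 'sz': 0.075} [ 60.  14. -40.  41. -57. -49.]
(array([15.06,  8.64, -7.63]), array([-0.444, -0.394,  0.52 ]), 'ang', np.float64(45.2), 'dist', np.float64(19.0))
(array([29.89, 10.15, -4.73]), array([ 0.09 , -0.   ,  0.569]), 'ang', np.float64(33.0), 'dist', np.float64(31.9))
(array([12.62,  1.22, 16.23]), array([0., 0., 0.]), 'ang', np.float64(0.0), 'dist', np.float64(20.6))
(array([ 3.32, -4.65, 16.69]), array([0., 0., 0.]), 'ang', np.float64(0.0), 'dist', np.float64(17.6))
(array([ 1.64,  0.  , 10.37]), array([0., 0., 0.]), 'ang', np.float64(0.0), 'dist', np.float64(10.5))
```

```bash
cat > scan.py <<'E'
from wp import *
a=np.radians(3.2); X=np.array([np.cos(a),np.sin(a)]);Y=np.array([-np.sin(a),np.cos(a)])
for tl,nz in((20,.085),(30,.08),(45,.075)):
  res=[]
  for psi in range(-180,180,20):
    for u in(-.03,0,.025):
      for v in(-.03,0,.035):
        n=np.array([.5,.24])+X*u+Y*v
        p,Rt=nosepose(psi,tl,*n,nz)
        for seed in([60,12,-40,44,-54,-48],[40,5,0,5,-80,-60.],[40,5,0,-20,-80,-150.]):
            q,e=ik(p,Rt,np.array(seed,float))
            if e<1e-3: c=full(q,(s,be)); res.append((min(v_ for k,v_ in c.items() if k!='sz'),psi,u,v,q.round(0))); break
  print(tl)
  seen={}
  for x in sorted(res,key=lambda a:-a[0]):
    if x[1] not in seen: seen[x[1]]=1; print('  ',x)
E
time python3 scan.py
```

```text
20
   (0.009, -60, -0.03, 0.035, array([ 49.,  11., -16., -12., -60., 167.]))
   (0.006, -40, -0.03, 0.035, array([  48.,   12.,  -15.,  -12.,  -64., -173.]))
   (0.003, 140, -0.03, 0.035, array([ 52.,  10., -28.,  14., -53., -11.]))
   (0.002, 120, -0.03, 0.035, array([ 52.,  11., -26.,  12., -58., -29.]))
   (-0.001, -80, -0.03, 0.035, array([ 49.,  10., -18., -10., -55., 146.]))
   (-0.009, -20, -0.03, 0.035, array([  49.,   12.,  -15.,  -11.,  -67., -154.]))
   (-0.012, 160, -0.03, 0.035, array([ 52.,  10., -28.,  14., -49.,   9.]))
   (-0.014, 100, -0.03, 0.035, array([ 52.,  12., -24.,   9., -62., -47.]))
   (-0.017, -100, -0.03, 0.035, array([ 50.,  10., -20.,  -7., -51., 124.]))
   (-0.023, 0, -0.03, 0.035, array([  49.,   13.,  -16.,   -9.,  -69., -135.]))
   (-0.024, -180, -0.03, 0, array([ 49.,   8., -30.,  12., -46.,  33.]))
   (-0.024, 80, -0.03, 0.035, array([ 52.,  12., -22.,   6., -65., -65.]))
   (-0.027, -120, -0.03, 0.035, array([ 51.,  10., -22.,  -2., -47., 101.]))
   (-0.027, 20, -0.03, 0, array([  47.,   11.,  -19.,   -5.,  -70., -115.]))
   (-0.028, -160, -0.0
[... 2230 characters left out ...]
,   22.,   -1.,  -31.,  -86., -144.]))
   (0.016, -20, -0.03, -0.03, array([  26.,   26.,    3.,  -25.,  -93., -132.]))
   (0.014, -100, 0.025, 0.035, array([ 26.,  10., -16., -39., -49., 167.]))
   (-0.008, 0, 0, -0.03, array([  31.,   31.,    9.,  -18.,  -99., -118.]))
   (-0.01, 60, -0.03, 0.035, array([ 54.,  31.,  -2.,   4., -94., -85.]))
   (-0.017, -120, 0.025, -0.03, array([ 26.,   4., -25., -35., -35., 148.]))
   (-0.026, 20, 0.025, 0.035, array([  39.,   37.,   15.,  -12., -103., -109.]))
   (-0.028, 40, 0, 0.035, array([  46.,   34.,    8.,   -4., -100.,  -96.]))
   (-0.056, -140, 0.025, -0.03, array([ 42.,  -1., -50.,  11.,  -6.,  77.]))
real	0m10.068s
user	0m10.514s
sys	0m0.088s
```

```bash
cat >> wp.py <<'E'
_a=np.radians(3.2); X=np.array([np.cos(_a),np.sin(_a)]);Y=np.array([-np.sin(_a),np.cos(_a)])
TOTE=np.array([.5,.24])
def NP(psi,tilt,u,v,nz): n=TOTE+X*u+Y*v; return nosepose(psi,tilt,*n,nz)
E
python3 - <<'E'
from wp import *
q0,_=ik(*T(.38,.40,.35,135),np.array([62,6,-2,-9,-79,-20.]))
for psi in(125,135,145):
  print(psi)
  B=[T(.38,.40,.35,psi),NP(psi,21,-.045,.05,.09),NP(psi,30,-.025,.03,.08),NP(psi,38,-.01,.01,.078),NP(psi,46,0.005,-.01,.075)]
  pathcheck(B,q0,(s,be),n=6)
E
```

```text
125
1 ikerr 0.0 {'fore': 0.203, 'lat': 0.085, 'wrist': 0.032, 'grip': 0.031, 'scoop': 0.119, 'boom': 0.164, 'mic': 0.332, 'sz': 0.09} [ 56.  10. -27.  13. -58. -28.]
2 ikerr 0.0 {'fore': 0.203, 'lat': 0.085, 'wrist': 0.032, 'grip': 0.031, 'scoop': 0.167, 'boom': 0.164, 'mic': 0.332, 'sz': 0.08} [ 59.  12. -31.  23. -58. -38.]
3 ikerr 0.0 {'fore': 0.218, 'lat': 0.114, 'wrist': 0.06, 'grip': 0.047, 'scoop': 0.156, 'boom': 0.17, 'mic': 0.337, 'sz': 0.078} [ 61.  14. -34.  30. -60. -46.]
4 ikerr 0.0 {'fore': 0.229, 'lat': 0.142, 'wrist': 0.083, 'grip': 0.06, 'scoop': 0.149, 'boom': 0.172, 'mic': 0.339, 'sz': 0.075} [ 63.  16. -37.  37. -62. -53.]
135
1 ikerr 0.0 {'fore': 0.202, 'lat': 0.084, 'wrist': 0.032, 'grip': 0.029, 'scoop': 0.112, 'boom': 0.17, 'mic': 0.335, 'sz': 0.09} [ 56.  10. -28.  14. -55. -19.]
2 ikerr 0.0 {'fore': 0.202, 'lat': 0.084, 'wrist': 0.032, 'grip': 0.029, 'scoop': 0.16, 'boom': 0.17, 'mic': 0.335, 'sz': 0.08} [ 59.  10. -34.  26. -54. -31.]
3 ikerr 0.0 {'fore': 0.216, 'lat': 0.109, 'wrist': 0.059, 'grip': 0.058, 'scoop': 0.151, 'boom': 0.179, 'mic': 0.336, 'sz': 0.078} [ 61.  11. -39.  35. -54. -41.]
4 ikerr 0.0 {'fore': 0.227, 'lat': 0.134, 'wrist': 0.082, 'grip': 0.073, 'scoop': 0.145, 'boom': 0.17, 'mic': 0.335, 'sz': 0.075} [ 63.  13. -43.  44. -56. -50.]
145
1 ikerr 0.0 {'fore': 0.2, 'lat': 0.082, 'wrist': 0.032, 'grip': 0.02, 'scoop': 0.107, 'boom': 0.177, 'mic': 0.339, 'sz': 0.09} [ 56.   9. -29.  15. -53. -10.]
2 ikerr 0.0 {'fore': 0.2, 'lat': 0.082, 'wrist': 0.032, 'grip': 0.02, 'scoop': 0.152, 'boom': 0.177, 'mic': 0.337, 'sz': 0.08} [ 59.   9. -37.  28. -49. -23.]
3 ikerr 0.0 {'fore': 0.212, 'lat': 0.101, 'wrist': 0.057, 'grip': 0.047, 'scoop': 0.145, 'boom': 0.175, 'mic': 0.333, 'sz': 0.078} [ 61.   9. -43.  40. -49. -35.]
4 ikerr 0.0 {'fore': 0.22, 'lat': 0.122, 'wrist': 0.078, 'grip': 0.07, 'scoop': 0.141, 'boom': 0.169, 'mic': 0.328, 'sz': 0.075} [ 62.   9. -49.  51. -50. -47.]
```

>>> move_arm:
  targets:
    - [[3, 1.7, -1.5], [-0.089, -0.079, 0.104]]
    - [[6, 3.5, -3], [-0.178, -0.158, 0.208]]
    - [[9, 5.2, -4.6], [-0.266, -0.236, 0.312]]
    - [[12, 6.9, -6.1], [-0.355, -0.315, 0.416]]
    - [[15, 8.6, -7.6], [-0.444, -0.394, 0.52]]

```text
time_s: 3.52
tcp_pos: [0.3922, 0.4101, 0.5803]
eef_rot: [179.7, 9.1, -50.2]
contact_force: [1.1, 0.6, -0.2]
gripper_width: 0.0871
gripper_force: 0.0
```

>>> move_arm:
  targets:
    - [[6, 2, -0.9], [0.018, 0, 0.114]]
    - [[12, 4, -1.9], [0.036, 0, 0.228]]
    - [[18, 6.1, -2.8], [0.054, 0, 0.341]]
    - [[24, 8.1, -3.8], [0.072, 0, 0.455]]
    - [[29.9, 10.1, -4.7], [0.09, 0, 0.569]]

```text
time_s: 4.15
tcp_pos: [0.5068, 0.1178, 0.5801]
eef_rot: [180.0, 8.9, -83.3]
contact_force: [1.4, 0.3, -0.4]
gripper_width: 0.0871
gripper_force: 0.0
```

```bash
cat > go.py <<'E'
from wp import *
def cur():
    st=r.get_state(); return st,st['tcp_pos'],R.from_euler('xyz',st['eef_rot'],degrees=True).as_matrix()
def to(*W):
    st,p,Rc=cur(); print('t',round(st['time_s'],2),p,st['eef_rot'],st['joints'].round(0),'F',st['contact_force'],'w',round(st['gripper_width'],4),round(st['gripper_force'],1))
    for w in W: print(*rows(p,Rc,*w))
E
python3 - <<'E'
from go import *
from fit import fit_scoop
to(T(.51,0,.42,97))
C={n:cap(n) for n in('side','top')}
np.set_printoptions(precision=4,suppress=True)
print(fit_scoop(C))
E
```

```text
t 4.15 [0.5068 0.1178 0.5801] [179.9823   8.8881 -83.3321] [  28.    4.   27.   -9. -110.  -25.] F [ 1.4324  0.2933 -0.3672] w 0.0871 0.0
[13.08  1.05 16.04] [-0.001 -0.002 -0.006] ang 0.3 dist 20.7
(array([ 0.5592, -0.0028,  0.145 ,  1.7497]), np.float64(100.24969730641872), array([ 2.2457, -3.2653, -1.232 , -1.6591, -0.9505,  2.1786,  1.53  ,
       -0.1647,  0.5552,  0.7234, -0.5409, -0.2899,  0.0212]))
```

>>> move_arm:
  targets:
    - [[3, 0.2, 3.5], [0, 0, 0]]
    - [[6.5, 0.5, 8], [0, 0, 0]]
    - [[10, 0.8, 12], [0, 0, 0]]
    - [[13.1, 1, 16], [0, 0, 0]]

```text
time_s: 5.05
tcp_pos: [0.5082, 0.0148, 0.4003]
eef_rot: [179.9, 8.8, -82.9]
contact_force: [0.8, 0.2, -0.1]
gripper_width: 0.0869
gripper_force: 0.0
```

```bash
python3 - <<'E'
from go import *
from fit import fit_scoop
C={n:cap(n) for n in('side','top')}
print(fit_scoop(C))
to(T(.558,-.002,.25,99))
E
```

```text
(array([0.5585, 0.0008, 0.145 , 1.7285]), np.float64(99.03461509661884), array([ 2.1082, -4.3613, -1.396 , -0.3723, -1.7361,  0.6877,  0.1501,
        0.1996,  1.0197, -0.2371, -0.0347]))
t 5.45 [0.5092 0.0154 0.4032] [-179.9318    8.8424  -82.9773] [ 17.   2.   2.  -9. -89. -10.] F [ 0.0943  0.3887 -0.9026] w 0.0871 0.0
[ 3.66 -4.57 16.82] [-0.007 -0.003 -0.034] ang 2.0 dist 17.8
```

>>> move_arm:
  targets:
    - [[0.9, -1.2, 4.2], [0, 0, -0.01]]
    - [[1.8, -2.4, 8.4], [0, 0, -0.02]]
    - [[2.8, -3.5, 12.6], [0, 0, -0.03]]
    - [[3.7, -4.6, 16.8], [-0.007, -0.003, -0.034]]

```text
time_s: 5.95
tcp_pos: [0.5562, 0.01, 0.2298]
eef_rot: [179.9, 9.0, -81.0]
contact_force: [1.5, -0.3, -0.2]
gripper_width: 0.0873
gripper_force: 0.0
```

```bash
python3 - <<'E'
from go import *
cap('side','s1.png')
a=cv2.imread('pics/s1.png')[120:300,200:400]; cv2.imwrite('pics/s1c.png',cv2.resize(a,None,fx=3,fy=3,interpolation=cv2.INTER_CUBIC))
to(T(.558,-.001,.145,99))
E
```

```text
t 6.0 [0.554 0.01  0.223] [179.423   9.08  -81.141] [ 15.  11. -10. -10. -69.  -2.] F [-0.635  0.078 -6.263] w 0.0871 0.0
[ 1.38 -0.28  9.58] [ 0.01   0.001 -0.002] ang 0.6 dist 9.7
```

View pics/s1c.png

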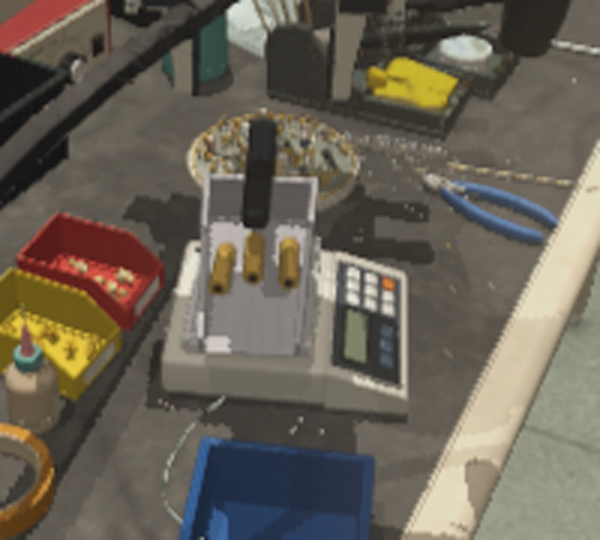

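```bash
python3 - <<'E'
from go import *
for i in range(3):
    c=cap('side'); s_=r.get_state(); print(s_['time_s'],s_['tcp_pos'],s_['eef_rot'],s_['contact_force'],s_['moment'],s_['joints'],s_['qd'])
c=cap('side','s2.png'); t=s_['tcp_pos']
M=R.from_euler('xyz',s_['eef_rot'],degrees=True).as_matrix()
print(proj(c,t),[proj(c,t+M[:,1]*k) for k in(-.044,.044)],[proj(c,t-M[:,2]*.07+M[:,1]*k) for k in(-.09,.09)])
E
```

```text
6.05 [0.554 0.01  0.226] [179.394   9.038 -81.172] [-0.468 -1.167 -0.627] [-0.483 -0.026  0.004] [ 14.536  10.821  -9.437  -9.657 -69.714  -2.307] [ 0.216 -3.523  3.859  2.039 -4.102 -1.562]
6.1 [0.555 0.009 0.229] [179.607   8.985 -81.129] [-0.159 -1.105  1.312] [-0.384 -0.182 -0.014] [ 14.541  10.658  -9.264  -9.571 -69.839  -2.352] [ 0.067 -2.899  2.956  1.261 -1.261 -0.397]
6.15 [0.556 0.009 0.231] [179.816   8.966 -81.083] [ 0.096 -0.693  1.668] [-0.469 -0.156 -0.022] [ 14.543  10.533  -9.157  -9.528 -69.868  -2.361] [-0.027 -2.104  1.583  0.435 -0.11  -0.044]
(np.float64(150.16328859225516), np.float64(286.9278128638109)) [(np.float64(149.46019384915644), np.float64(265.5482107657199)), (np.float64(150.8676938642402), np.float64(308.34726533257214))] [(np.float64(115.24165246232965), np.float64(242.46085893760568)), (np.float64(118.10888182541933), np.float64(333.6937407329363))]
```

View pics/s2.png

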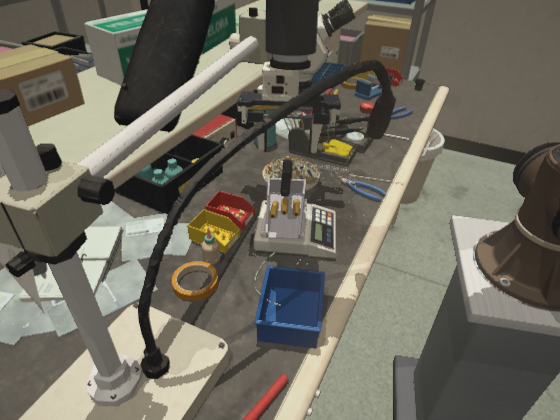

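The gripper is at (290,110), above the bar at (286,175), with the neck in front of it and clear. The earlier dip was only a settling oscillation. I'll descend slowly.

```bash
python3 - <<'E'
from go import *
cap('side');to(T(.558,-.001,.145,99))
E
```

```text
t 6.25 [0.556 0.01  0.232] [-179.978    8.983  -81.049] [ 15.  10.  -9. -10. -70.  -2.] F [-0.506 -0.081  0.842] w 0.0872 0.0
[ 1.43  0.   10.5 ] [-0.001 -0.    -0.001] ang 0.1 dist 10.6
```

>>> move_arm:
  targets:
    - [[0.4, 0, 3], [0, 0, 0]]
    - [[0.8, 0, 6], [0, 0, 0]]
    - [[1.1, 0, 8.5], [0, 0, 0]]
    - [[1.3, 0, 9.8], [0, 0, 0]]
    - [[1.4, 0, 10.4], [0, 0, 0]]

```text
time_s: 6.88
tcp_pos: [0.5551, 0.0117, 0.1259]
eef_rot: [179.9, 9.0, -81.1]
contact_force: [-0.1, 0.1, -0.2]
gripper_width: 0.0868
gripper_force: 0.0
```

>>> move_arm:
  targets:
    - [[0, 0, 0], [0, 0, 0]]
    - [[0, 0, 0], [0, 0, 0]]
    - [[0, 0, 0], [0, 0, 0]]
  jaw: 3.5
  squeeze: 20

```text
time_s: 7.25
tcp_pos: [0.5549, 0.0116, 0.1256]
eef_rot: [179.9, 9.0, -81.1]
contact_force: [-0.0, -0.5, -0.4]
gripper_width: 0.0622
gripper_force: 0.0
```

>>> move_arm:
  targets:
    - [[0, 0, 0], [0, 0, 0]]
    - [[0, 0, 0], [0, 0, 0]]
    - [[0, 0, 0], [0, 0, 0]]
  jaw: 0.5
  squeeze: 60

```text
time_s: 7.62
tcp_pos: [0.5545, 0.0115, 0.125]
eef_rot: [179.8, 9.0, -81.1]
contact_force: [0.9, -0.1, 0.7]
gripper_width: 0.0327
gripper_force: 0.0
```

```bash
python3 - <<'E'
from go import *
from fit import fit_scoop
C={n:cap(n) for n in('side','top')}
print(fit_scoop(C)); to(T(.558,-.001,.25,99))
print(r.get_state()['moment'])
E
```

```text
(array([0.5567, 0.0035, 0.145 , 1.7457]), np.float64(100.02252813380268), array([-0.2123, -1.0505,  1.1712, -0.107 , -0.9099,  1.8401, -0.0197]))
t 8.03 [0.5546 0.0116 0.1249] [179.8164   9.0072 -81.1149] [ 15.  16. -17. -11. -57.   0.] F [-0.146   1.0591  0.3291] w 0.0198 59.8
[ -1.66  -0.11 -10.52] [ 0.003  0.    -0.002] ang 0.2 dist 10.7
[-0.2994 -0.4949 -0.0305]
```

>>> move_arm:
  targets:
    - [[-0.15, 0, -1], [0, 0, 0]]
    - [[-0.4, 0, -2.5], [0, 0, 0]]
    - [[-0.75, 0, -4.8], [0, 0, 0]]
    - [[-1.1, 0, -7.3], [0, 0, 0]]
    - [[-1.55, 0, -9.8], [0, 0, 0]]

```text
time_s: 8.65
tcp_pos: [0.5547, 0.0114, 0.2261]
eef_rot: [179.8, 9.0, -81.1]
contact_force: [0.3, 0.2, -2.2]
gripper_width: 0.0193
gripper_force: 59.8
```

```bash
python3 - <<'E'
from go import *
C={n:cap(n,f'l_{n}.png') for n in('side','top')}
to(T(.51,0,.42,99))
for l in ['platter','scoop_grip','scoop_nose']:
    rs=[ray(C[n],q[0]['location']) for n in C for q in [pinpoint(l,n)] if q]
    print(l,len(rs),tri(rs) if len(rs)==2 else '')
    if l=='platter':
        for o,d in rs: print(o+d*(.056-o[2])/d[2])
E
```

```text
t 8.75 [0.556 0.012 0.228] [-179.828    8.974  -81.038] [ 15.  10. -10. -10. -69.  -2.] F [ 0.981  0.258 -2.648] w 0.0193 59.8
[ -3.57   4.72 -16.98] [-0.003 -0.    -0.001] ang 0.2 dist 18.0
platter 1 
[0.558 0.006 0.056]
scoop_grip 1 
scoop_nose 1
```

>>> move_arm:
  targets:
    - [[-0.5, 0.6, -2.4], [0, 0, 0]]
    - [[-1.3, 1.7, -6.1], [0, 0, 0]]
    - [[-2.1, 2.8, -10], [0, 0, 0]]
    - [[-2.9, 3.9, -14], [0, 0, 0]]
    - [[-3.6, 4.7, -17], [0, 0, 0]]

```text
time_s: 9.68
tcp_pos: [0.5072, 0.0131, 0.3991]
eef_rot: [179.8, 9.0, -81.1]
contact_force: [0.8, -0.1, -2.5]
gripper_width: 0.0194
gripper_force: 59.8
```

```bash
python3 - <<'E'
from go import *
to(T(.51,.05,.62,99))
print(rows(*T(.51,.05,.62,99),*T(.40,.38,.62,130)))
E
```

```text
t 9.68 [0.507 0.013 0.399] [179.833   8.993 -81.116] [ 16.   2.   2.  -9. -89.  -7.] F [ 0.798 -0.114 -2.5  ] w 0.0194 59.8
[ -8.    -0.79 -19.22] [ 0.003 -0.    -0.002] ang 0.2 dist 20.8
(array([-33.71,   6.37,   5.34]), array([-0.085,  0.   , -0.534]), 'ang', np.float64(31.0), 'dist', np.float64(34.7))
```

>>> move_arm:
  targets:
    - [[-1, -0.1, -2.4], [0, 0, 0]]
    - [[-2.8, -0.3, -6.8], [0, 0, 0]]
    - [[-4.8, -0.5, -11.5], [0, 0, 0]]
    - [[-6.7, -0.7, -16], [0, 0, 0]]
    - [[-8, -0.8, -19.2], [0, 0, 0]]

```text
time_s: 10.3
tcp_pos: [0.5086, 0.0633, 0.6015]
eef_rot: [179.9, 9.0, -81.1]
contact_force: [0.2, -0.3, -2.7]
gripper_width: 0.0194
gripper_force: 59.8
```

>>> move_arm:
  targets:
    - [[-1.5, 0.3, 0.2], [0, 0, -0.02]]
    - [[-4.5, 0.8, 0.7], [-0.01, 0, -0.07]]
    - [[-8.5, 1.6, 1.3], [-0.02, 0, -0.13]]
    - [[-12.7, 2.4, 2], [-0.032, 0, -0.2]]
    - [[-16.9, 3.2, 2.7], [-0.043, 0, -0.267]]

```text
time_s: 10.92
tcp_pos: [0.4494, 0.2285, 0.5982]
eef_rot: [179.6, 9.0, -65.5]
contact_force: [0.9, -0.1, -3.0]
gripper_width: 0.0195
gripper_force: 59.8
```

```bash
python3 - <<'E'
from go import *
to(T(.40,.38,.62,130))
W=[T(.40,.38,.62,130),T(.38,.40,.36,130),NP(130,20,-.045,.05,.095)]
print(rows(*W[0],*W[1]),rows(*W[1],*W[2]))
E
```

```text
t 10.93 [0.449 0.229 0.598] [179.649   9.045 -65.485] [  42.    4.   29.   -9. -113.  -21.] F [ 0.9   -0.1   -3.016] w 0.0195 59.8
[-16.92  -1.46   2.36] [-0.036  0.002 -0.267] ang 15.4 dist 17.1
(array([ 1.28,  0.25, 26.12]), array([0., 0., 0.]), 'ang', np.float64(0.0), 'dist', np.float64(26.2)) (array([22.22,  1.7 , 12.83]), array([ 0.   ,  0.349, -0.   ]), 'ang', np.float64(20.0), 'dist', np.float64(25.7))
```

>>> move_arm:
  targets:
    - [[-4, -0.3, 0.6], [-0.009, 0, -0.067]]
    - [[-8, -0.7, 1.1], [-0.018, 0, -0.133]]
    - [[-12, -1, 1.7], [-0.027, 0, -0.2]]
    - [[-15, -1.3, 2.1], [-0.033, 0.001, -0.24]]
    - [[-16.9, -1.5, 2.4], [-0.036, 0.002, -0.267]]

```text
time_s: 11.55
tcp_pos: [0.3927, 0.3903, 0.6008]
eef_rot: [180.0, 8.9, -50.0]
contact_force: [0.5, -0.7, -2.6]
gripper_width: 0.0197
gripper_force: 59.8
```

>>> move_arm:
  targets:
    - [[0.1, 0, 3], [0, 0, 0]]
    - [[0.4, 0.1, 9], [0, 0, 0]]
    - [[0.7, 0.1, 15.5], [0, 0, 0]]
    - [[1, 0.2, 22], [0, 0, 0]]
    - [[1.3, 0.2, 26.1], [0, 0, 0]]

```text
time_s: 12.18
tcp_pos: [0.3736, 0.4078, 0.3392]
eef_rot: [180.0, 8.9, -50.2]
contact_force: [0.4, 0.3, -2.7]
gripper_width: 0.0195
gripper_force: 59.8
```

```bash
python3 - <<'E'
from go import *
from fit import fit_scoop
C={n:cap(n,f'm_{n}.png') for n in('side','top')}
to(NP(130,20,-.045,.05,.095))
st,p,Rc=cur(); P=scoop_pts(p,Rc,s,be); nose=P[:2].mean(0); print('nose model',nose,[proj(C[n],nose) for n in C])
for n in C: print(n,[ (l,q[0]['location'],q[0]['score']) for l in('scoop_nose','scoop_grip','spacer_a_mid') for q in[pinpoint(l,n)] if q])
cv2.imwrite('pics/m.png',cv2.resize(np.hstack([C['side']['image'],C['top']['image'][:,:400]]),(800,350)))
E
```

```text
t 12.28 [0.3723 0.4067 0.3367] [179.5301   8.8336 -50.2273] [ 62.   6.  -2.  -9. -80. -21.] F [ 0.2681  0.0874 -2.5156] w 0.0195 59.8
[21.83  1.36 12.48] [ 0.008  0.346 -0.003] ang 19.8 dist 25.2
nose model [0.3211 0.4674 0.275 ] [(np.float64(350.8972228500908), np.float64(427.8463664434795)), (np.float64(449.9953765598729), np.float64(59.38332435136736))]
side [('scoop_nose', [348.9, 428.9], 0.68), ('scoop_grip', [240.4, 386.6], 0.72), ('spacer_a_mid', [297.2, 360.1], 0.42)]
top []
```

View pics/m.png

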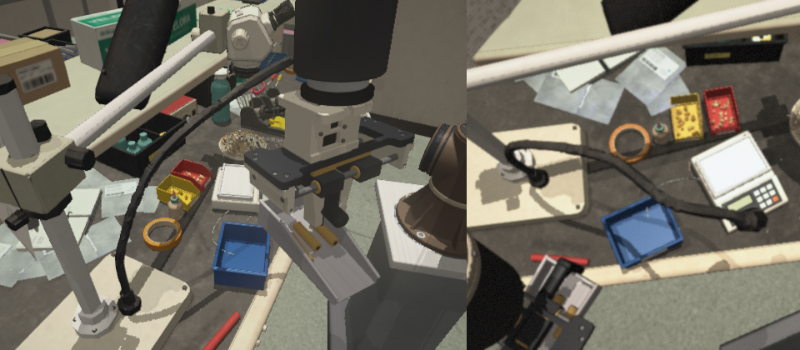

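The scoop is held level at (320,230) with the spacers in it, and the fitted model nose agrees with the detection to 2 px. The tote is untouched at (243,255). Next is the pre-tip pose.

>>> move_arm:
  targets:
    - [[1.5, 0.1, 0.9], [0, 0.01, 0]]
    - [[5, 0.3, 2.9], [0, 0.04, 0]]
    - [[9.5, 0.6, 5.4], [0.002, 0.09, 0]]
    - [[14, 0.9, 8], [0.004, 0.15, 0]]
    - [[17.5, 1.1, 10], [0.005, 0.21, 0]]

```text
time_s: 13.2
tcp_pos: [0.468, 0.2792, 0.2155]
eef_rot: [-179.6, -3.2, -50.2]
contact_force: [0.3, -0.1, -2.2]
gripper_width: 0.0195
gripper_force: 59.8
```

>>> move_arm:
  targets:
    - [[2.1, 0.1, 0.9], [0, 0.05, 0]]
    - [[3.1, 0.1, 1.2], [0, 0.09, 0]]
    - [[3.6, 0.2, 1.4], [0, 0.12, 0]]
    - [[3.6, 0.2, 1.4], [0, 0.135, 0]]

```text
time_s: 13.7
tcp_pos: [0.4892, 0.2517, 0.2046]
eef_rot: [-179.6, -10.9, -50.3]
contact_force: [0.1, -0.3, -2.6]
gripper_width: 0.0197
gripper_force: 59.8
```

```bash
python3 - <<'E'
from go import *
C={n:cap(n,f'p_{n}.png') for n in('side','top')}
for n in C: print([ (np.round(q['location']),round(q['score'],2)) for q in pinpoint('esd_tote',n)[:1]],[ (np.round(q['location']),round(q['score'],2)) for q in pinpoint('platter',n)[:2]])
st,p,Rc=cur(); P=scoop_pts(p,Rc,s,be); print('nose',P[:2].mean(0))
to(NP(130,20,-.045,.05,.09),NP(130,29,-.028,.03,.08),NP(130,38,-.01,.008,.077),NP(130,46,0.005,-.012,.075))
cv2.imwrite('pics/p.png',cv2.resize(np.hstack([C['side']['image'],C['top']['image'][:,:400]]),(800,350)))
E
```

```text
[(array([316., 288.]), 0.61)] []
[] [(array([195., 320.]), 0.94)]
nose [0.455 0.294 0.12 ]
t 14.0 [0.489 0.252 0.205] [-179.532  -10.784  -50.249] [ 55.   9. -24.  12. -60. -22.] F [-0.515  0.262 -2.553] w 0.0194 59.8
[-0.25  0.61  3.01] [-0.007  0.004 -0.004] ang 0.5 dist 3.1
[0.9  0.45 3.5 ] [-0.007  0.161 -0.005] ang 9.2 dist 3.6
[2.26 0.32 3.55] [-0.007  0.318 -0.005] ang 18.2 dist 4.2
[3.37 0.31 3.71] [-0.006  0.458 -0.006] ang 26.2 dist 5.0
```

View pics/p.png

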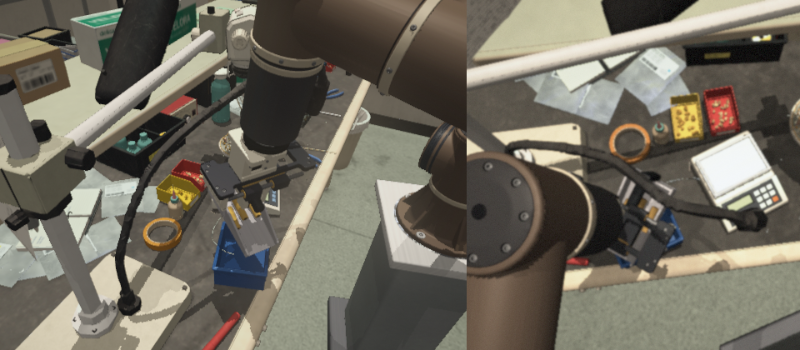

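The nose is over the tote's near-left corner at (262,250), with the spacers still in the pan and about 3 cm to the neck. Now I'll lower, tip and move inward together.

>>> move_arm:
  targets:
    - [[-0.1, 0.3, 1.5], [0, 0, 0]]
    - [[-0.2, 0.6, 3], [-0.007, 0.004, 0]]
    - [[0.9, 0.45, 3.5], [-0.007, 0.161, 0]]
    - [[2.2, 0.3, 3.6], [-0.007, 0.318, 0]]
    - [[3.4, 0.3, 3.7], [-0.006, 0.458, 0]]

```text
time_s: 14.62
tcp_pos: [0.5129, 0.2193, 0.174]
eef_rot: [-179.9, -37.3, -50.3]
contact_force: [1.2, -1.4, -2.9]
gripper_width: 0.0196
gripper_force: 59.8
```

>>> move_arm:
  targets:
    - [[0, 0, 0], [0, 0, 0]]
    - [[0, 0, 0], [0, 0, 0]]
    - [[0, 0, 0], [0, 0, 0]]
    - [[0, 0, 0], [0, 0, 0]]
    - [[0, 0, 0], [0, 0, 0]]

```text
time_s: 15.25
tcp_pos: [0.5132, 0.2193, 0.1751]
eef_rot: [-179.8, -37.0, -50.5]
contact_force: [-0.9, -0.1, -1.6]
gripper_width: 0.0195
gripper_force: 59.8
```

```bash
python3 - <<'E'
from go import *
C={n:cap(n,f't_{n}.png') for n in('side','top')}
for n in C: print([ (np.round(q['location']),round(q['score'],2)) for q in pinpoint('spacer_a_mid',n)])
st,p,Rc=cur(); P=scoop_pts(p,Rc,s,be); n=P[:2].mean(0); print('nose',n,proj(C['side'],n),[q['location'] for q in pinpoint('scoop_nose','side')[:1]],[q['location'] for q in pinpoint('esd_tote','side')[:1]])
to(NP(130,46,0.005,-.012,.075),NP(130,52,0.005,-.012,.075))
a=C['side']['image'][180:380,200:400]
cv2.imwrite('pics/t.png',cv2.resize(a,(600,600),interpolation=cv2.INTER_CUBIC))
E
```

```text
[]
[(array([302., 197.]), 0.52)]
nose [0.506 0.228 0.075] (np.float64(283.863556822698), np.float64(289.6260565046972)) [[284.9, 288.2]] [[313.5, 287.9]]
t 15.55 [0.513 0.219 0.175] [-179.854  -37.049  -50.4  ] [ 63.  14. -40.  40. -59. -52.] F [ 1.444  0.002 -1.401] w 0.0196 59.8
[-0.03 -0.01 -0.04] [ 0.002 -0.001 -0.006] ang 0.3 dist 0.1
[-0.84 -0.01 -0.72] [ 0.002  0.104 -0.005] ang 6.0 dist 1.1
```

View pics/t.png

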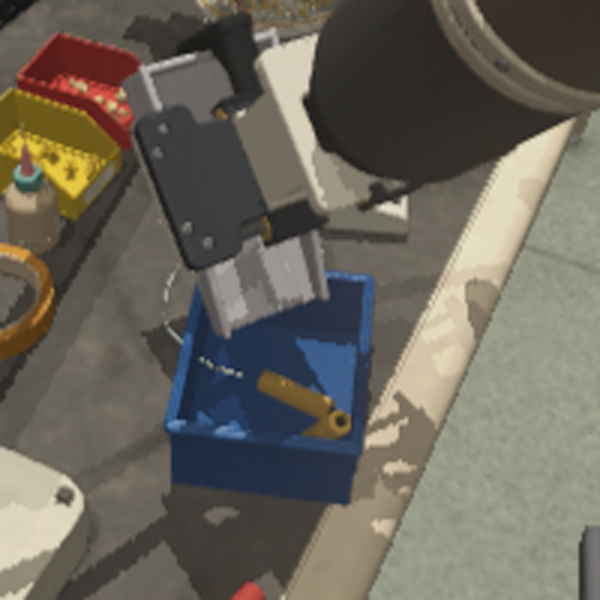

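Two brass spacers show in the tote at (295,395) and (330,420), with perhaps a third stacked there. The force dropped by about 1.2 N, which is roughly three spacers. I'll back off the way I came in and check.

```bash
python3 - <<'E'
from go import *
F=[]
for i in range(6): cap('top'); F.append(r.get_state()['contact_force'])
print(np.mean(F,0))
A,B=NP(130,20,-.045,.05,.10),T(.38,.40,.36,130)
to(NP(130,33,-.02,.02,.085),A)
print(rows(*A,*B))
E
```

```text
[ 0.323 -0.112 -1.51 ]
t 15.85 [0.513 0.219 0.175] [-179.859  -37.057  -50.397] [ 63.  14. -40.  40. -59. -52.] F [ 0.363 -0.321 -1.304] w 0.0194 59.8
[-1.2   0.08 -1.55] [ 0.001 -0.228 -0.006] ang 13.1 dist 2.0
[-2.37  0.29 -3.07] [ 0.    -0.455 -0.006] ang 26.1 dist 3.9
(array([-16.59,  -1.7 , -19.17]), array([-0.   , -0.349,  0.   ]), 'ang', np.float64(20.0), 'dist', np.float64(25.4))
```

>>> move_arm:
  targets:
    - [[-0.6, 0, -0.8], [0, -0.11, 0]]
    - [[-1.2, 0.1, -1.6], [0, -0.228, 0]]
    - [[-1.8, 0.2, -2.3], [0, -0.34, 0]]
    - [[-2.4, 0.3, -3.1], [0, -0.455, -0.006]]

```text
time_s: 16.35
tcp_pos: [0.486, 0.2469, 0.1853]
eef_rot: [180.0, -10.8, -49.9]
contact_force: [-0.4, -0.4, -2.2]
gripper_width: 0.0193
gripper_force: 59.8
```

>>> move_arm:
  targets:
    - [[-2, -0.2, -2.5], [0, -0.04, 0]]
    - [[-5.5, -0.6, -6.4], [0, -0.11, 0]]
    - [[-9.3, -1, -10.8], [0, -0.19, 0]]
    - [[-13.2, -1.4, -15.2], [0, -0.27, 0]]
    - [[-16.6, -1.7, -19.2], [0, -0.349, 0]]

```text
time_s: 16.98
tcp_pos: [0.3701, 0.4114, 0.3433]
eef_rot: [180.0, 9.2, -50.0]
contact_force: [0.5, -0.1, -1.7]
gripper_width: 0.0198
gripper_force: 59.8
```

```bash
python3 - <<'E'
from go import *
F=[]
for i in range(3): C={n:cap(n) for n in('side','top')}; F.append(r.get_state()['contact_force'])
print(np.mean(F,0))
for n in C:
    print([ (np.round(q['location']),round(q['score'],2)) for q in pinpoint('spacer_a_mid',n)],[ (np.round(q['location']),round(q['score'],2)) for q in pinpoint('platter',n)])
    for q in pinpoint('platter',n)[:1]: print('platter',onz(C[n],q['location'],.056))
to(T(.40,.38,.62,130),T(.38,.40,.36,130))
a=cv2.resize(C['side']['image'][200:360,230:450],None,fx=2,fy=2,interpolation=cv2.INTER_CUBIC);b=cv2.resize(C['top']['image'][230:330,150:270],None,fx=2.9,fy=2.9,interpolation=cv2.INTER_CUBIC)[:320]
h=np.zeros((320,800,3),np.uint8);h[:a.shape[0],:a.shape[1]]=a[:,:440];h[:b.shape[0],440:440+b.shape[1]]=b
cv2.imwrite('pics/v.png',h)
E
```

```text
[ 0.003 -0.706 -1.623]
[] [(array([216., 283.]), 0.72)]
platter [0.56  0.009 0.056]
[(array([303., 195.]), 0.5)] [(array([197., 318.]), 0.86)]
platter [0.56  0.008 0.056]
t 17.57 [0.371 0.41  0.341] [179.922   8.978 -50.029] [ 62.   6.  -1.  -8. -80. -21.] F [ 0.377  0.158 -1.627] w 0.0192 59.8
[ -1.25  -0.23 -26.13] [ 0.001 -0.    -0.   ] ang 0.1 dist 26.2
[ 0.02 -0.02 -0.01] [ 0.001 -0.    -0.   ] ang 0.1 dist 0.0
```

View pics/v.png

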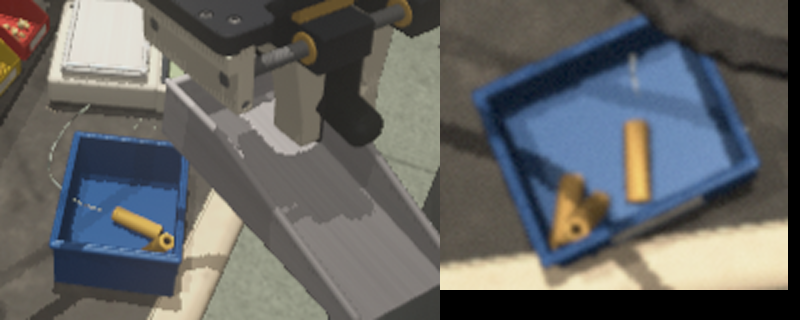

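All three spacers lie in the tote: two in the near-left corner at (570,225) and one at (637,160) in the right crop. The scoop is empty, level and held. Now back over the neck to the scale.

```bash
python3 - <<'E'
from go import *
W=[T(.40,.38,.62,130),T(.51,.05,.62,99),T(.51,0,.42,99)]
print(rows(*W[0],*W[1]),rows(*W[1],*W[2]))
E
```

```text
(array([32.13, 12.12, -5.09]), array([ 0.085, -0.   ,  0.534]), 'ang', np.float64(31.0), 'dist', np.float64(34.7)) (array([ 8.01,  0.78, 18.98]), array([0., 0., 0.]), 'ang', np.float64(0.0), 'dist', np.float64(20.6))
```

>>> move_arm:
  targets:
    - [[-0.2, 0, -4], [0, 0, 0]]
    - [[-0.5, -0.1, -10], [0, 0, 0]]
    - [[-0.8, -0.1, -16], [0, 0, 0]]
    - [[-1.1, -0.2, -22], [0, 0, 0]]
    - [[-1.3, -0.2, -26.1], [0, 0, 0]]

```text
time_s: 18.2
tcp_pos: [0.3913, 0.3895, 0.6047]
eef_rot: [-179.9, 9.0, -50.0]
contact_force: [1.0, 0.9, -1.0]
gripper_width: 0.0194
gripper_force: 59.8
```

>>> move_arm:
  targets:
    - [[3.2, 1.2, -0.5], [0.008, 0, 0.053]]
    - [[6.4, 2.4, -1], [0.017, 0, 0.107]]
    - [[9.6, 3.6, -1.5], [0.026, 0, 0.16]]
    - [[12.8, 4.8, -2], [0.034, 0, 0.214]]
    - [[16, 6, -2.5], [0.043, 0, 0.267]]

```text
time_s: 18.82
tcp_pos: [0.4494, 0.2264, 0.6013]
eef_rot: [-180.0, 9.0, -65.6]
contact_force: [0.9, -0.7, -1.1]
gripper_width: 0.0195
gripper_force: 59.8
```

```bash
python3 - <<'E'
from go import *
to(T(.51,.05,.62,99))
E
```

```text
t 18.82 [0.449 0.226 0.601] [-179.985    8.999  -65.601] [  42.    4.   30.   -9. -113.  -22.] F [ 0.885 -0.694 -1.093] w 0.0195 59.8
[17.1   1.42 -2.72] [0.042 0.    0.265] ang 15.4 dist 17.4
```

>>> move_arm:
  targets:
    - [[3.6, 0.3, -0.6], [0.009, 0, 0.056]]
    - [[7.5, 0.6, -1.2], [0.018, 0, 0.116]]
    - [[11.5, 0.9, -1.8], [0.028, 0, 0.178]]
    - [[15, 1.2, -2.4], [0.037, 0, 0.232]]
    - [[17.1, 1.4, -2.7], [0.042, 0, 0.265]]

```text
time_s: 19.45
tcp_pos: [0.5086, 0.0625, 0.6012]
eef_rot: [-180.0, 9.0, -81.0]
contact_force: [-0.4, -0.3, -1.1]
gripper_width: 0.0196
gripper_force: 59.8
```

>>> move_arm:
  targets:
    - [[1.5, 0.1, 3.5], [0, 0, 0]]
    - [[3.3, 0.3, 7.8], [0, 0, 0]]
    - [[5.2, 0.5, 12.3], [0, 0, 0]]
    - [[7, 0.7, 16.6], [0, 0, 0]]
    - [[8, 0.8, 19], [0, 0, 0]]

```text
time_s: 20.08
tcp_pos: [0.5071, 0.0136, 0.3984]
eef_rot: [179.8, 9.0, -80.9]
contact_force: [-0.4, -0.3, -1.0]
gripper_width: 0.0193
gripper_force: 59.8
```

```bash
python3 - <<'E'
from go import *
RG=R.from_euler('xyz',[179.85,9.0,-81.1],degrees=True).as_matrix()
to((np.array([.5548,.0116,.165]),RG))
E
```

```text
t 20.07 [0.507 0.014 0.398] [179.839   9.01  -80.928] [ 16.   2.   2.  -9. -89.  -7.] F [-0.365 -0.306 -1.049] w 0.0193 59.8
[ 4.6  -4.74 22.89] [0.001 0.    0.003] ang 0.2 dist 23.8
```

>>> move_arm:
  targets:
    - [[0.9, -1, 4.5], [0, 0, 0]]
    - [[2, -2.1, 10], [0, 0, 0]]
    - [[3.1, -3.2, 15.5], [0, 0, 0]]
    - [[4.1, -4.2, 20.5], [0, 0, 0]]
    - [[4.6, -4.7, 22.9], [0, 0, 0.003]]

```text
time_s: 20.7
tcp_pos: [0.5548, 0.0119, 0.1642]
eef_rot: [179.7, 9.0, -81.1]
contact_force: [0.6, -1.2, -1.6]
gripper_width: 0.0194
gripper_force: 59.8
```

```bash
python3 - <<'E'
from go import *
from fit import fit_scoop
for i in range(6): cap('top')
C={n:cap(n) for n in('side','top')}
RG=R.from_euler('xyz',[179.85,9.0,-81.1],degrees=True).as_matrix()
print(fit_scoop(C,.185))
to((np.array([.5548,.0116,.125]),RG))
E
```

```text
(array([ 0.5583, -0.0072,  0.185 ,  1.8017]), np.float64(103.2282949186224), array([ 0.8865,  0.0062, -1.1752, -0.0056, -0.0127]))
t 21.4 [0.5562 0.0124 0.1681] [-179.9757    9.015   -81.0299] [ 15.  13. -14. -10. -62.  -1.] F [ 0.3624 -0.2459 -1.1871] w 0.0196 59.8
[0.73 0.15 4.25] [-0.003  0.     0.001] ang 0.2 dist 4.3
```

>>> move_arm:
  targets:
    - [[0.2, 0.1, 1.4], [0, 0, 0]]
    - [[0.4, 0.1, 2.6], [0, 0, 0]]
    - [[0.6, 0.1, 3.4], [0, 0, 0]]
    - [[0.65, 0.1, 3.8], [0, 0, 0]]
    - [[0.7, 0.1, 4], [0, 0, 0]]

```text
time_s: 22.02
tcp_pos: [0.5553, 0.0116, 0.1268]
eef_rot: [180.0, 9.0, -81.0]
contact_force: [0.4, -0.7, -1.3]
gripper_width: 0.0193
gripper_force: 59.8
```

```bash
python3 - <<'E'
from go import *
from fit import fit_scoop
for i in range(3): cap('top')
C={n:cap(n) for n in('side','top')}
RG=R.from_euler('xyz',[179.85,9.0,-81.1],degrees=True).as_matrix()
print(fit_scoop(C))
to((np.array([.5548,.0116,.125]),RG))
E
```

```text
(array([ 0.5584, -0.0067,  0.145 ,  1.7483]), np.float64(100.16810193937349), array([ 0.33  , -0.8567,  0.6516, -0.0899, -2.3232,  1.2495, -0.0001]))
t 22.57 [0.5552 0.0116 0.1272] [179.9988   9.0125 -81.0395] [ 15.  16. -17. -11. -57.   0.] F [-0.9385  0.0297 -0.4405] w 0.0196 59.8
[0.03 0.04 0.22] [-0.002  0.     0.001] ang 0.2 dist 0.2
```

Still 2 mm up and at the same spot as the grasp. I'll touch down, then release.

>>> move_arm:
  targets:
    - [[0, 0, 0.1], [0, 0, 0]]
    - [[0, 0, 0.2], [0, 0, 0]]
    - [[0, 0, 0.25], [0, 0, 0]]
    - [[0, 0, 0.25], [0, 0, 0]]

```text
time_s: 23.08
tcp_pos: [0.5553, 0.012, 0.1249]
eef_rot: [-180.0, 9.0, -81.0]
contact_force: [-1.4, 1.0, 2.0]
gripper_width: 0.0195
gripper_force: 59.8
```

>>> move_arm:
  targets:
    - [[0, 0, 0], [0, 0, 0]]
    - [[0, 0, 0], [0, 0, 0]]

```text
time_s: 23.32
tcp_pos: [0.5553, 0.0121, 0.1249]
eef_rot: [-180.0, 9.0, -81.0]
contact_force: [-0.1, 0.7, 2.9]
gripper_width: 0.0194
gripper_force: 59.8
```

>>> move_arm:
  targets:
    - [[0, 0, 0], [0, 0, 0]]
    - [[0, 0, 0], [0, 0, 0]]
    - [[0, 0, 0], [0, 0, 0]]
  jaw: 6
  squeeze: 10

```text
time_s: 23.7
tcp_pos: [0.5551, 0.0119, 0.1245]
eef_rot: [180.0, 9.0, -81.0]
contact_force: [-0.2, -0.7, -0.2]
gripper_width: 0.0442
gripper_force: 0.0
```

```bash
python3 - <<'E'
from go import *
for i in range(4): cap('side')
to(T(.558,-.001,.25,99))
E
```

```text
t 23.9 [0.555 0.012 0.125] [179.981   9.011 -81.042] [ 15.  16. -17. -11. -57.   0.] F [-1.238 -0.525 -0.301] w 0.0579 0.0
[ -1.64  -0.08 -10.56] [ 0.     0.    -0.001] ang 0.0 dist 10.7
```

>>> move_arm:
  targets:
    - [[-0.15, 0, -1], [0, 0, 0]]
    - [[-0.45, 0, -3], [0, 0, 0]]
    - [[-0.8, 0, -5.5], [0, 0, 0]]
    - [[-1.2, 0, -8], [0, 0, 0]]
    - [[-1.6, 0, -10.5], [0, 0, 0]]

```text
time_s: 24.52
tcp_pos: [0.5553, 0.0113, 0.2326]
eef_rot: [-180.0, 9.0, -81.0]
contact_force: [-0.3, -0.1, -0.8]
gripper_width: 0.0601
gripper_force: 0.0
```

>>> move_arm:
  targets:
    - [[-0.8, 1, -3.5], [0, 0, 0]]
    - [[-1.6, 2.1, -7.5], [0, 0, 0]]
    - [[-2.5, 3.3, -12], [0, 0, 0]]
    - [[-3.2, 4.2, -15.2], [0, 0, 0]]
    - [[-3.6, 4.7, -17], [0, 0, 0]]

```text
time_s: 25.15
tcp_pos: [0.5072, 0.0126, 0.4076]
eef_rot: [-179.8, 9.0, -81.0]
contact_force: [0.1, 0.7, -0.8]
gripper_width: 0.0598
gripper_force: 0.0
```

```bash
python3 - <<'E'
from go import *
from fit import fit_scoop
C={n:cap(n) for n in('side','top')}
print(fit_scoop(C))
print([ (np.round(q['location']),round(q['score'],2)) for q in pinpoint('spacer_a_mid','top')+pinpoint('spacer_a_mid','side')])
to()
a=cv2.resize(C['side']['image'][150:350,230:350],None,fx=2.9,fy=2.9,interpolation=cv2.INTER_CUBIC);b=cv2.resize(C['top']['image'][130:330,150:400],None,fx=1.8,fy=1.8,interpolation=cv2.INTER_CUBIC)
h=np.zeros((600,800,3),np.uint8);h[:a.shape[0],:348]=a[:600];h[:b.shape[0],348:798]=b
cv2.imwrite('pics/z.png',h)
E
```

```text
(array([ 0.5527, -0.0009,  0.1451,  1.739 ]), np.float64(99.63558645541372), array([ 1.3773, -2.8042, -0.0445, -0.9934, -0.3762,  2.1544,  1.2507,
       -0.2808, -0.3698,  1.2446,  0.1069]))
[(array([200., 318.]), 0.74), (array([305., 194.]), 0.64), (array([305., 203.]), 0.3)]
t 25.65 [0.5075 0.0128 0.4036] [179.9012   9.0047 -81.0577] [ 16.   2.   3.  -9. -90.  -7.] F [ 1.0428 -0.591  -0.5994] w 0.0598 0.0
```

View pics/z.png

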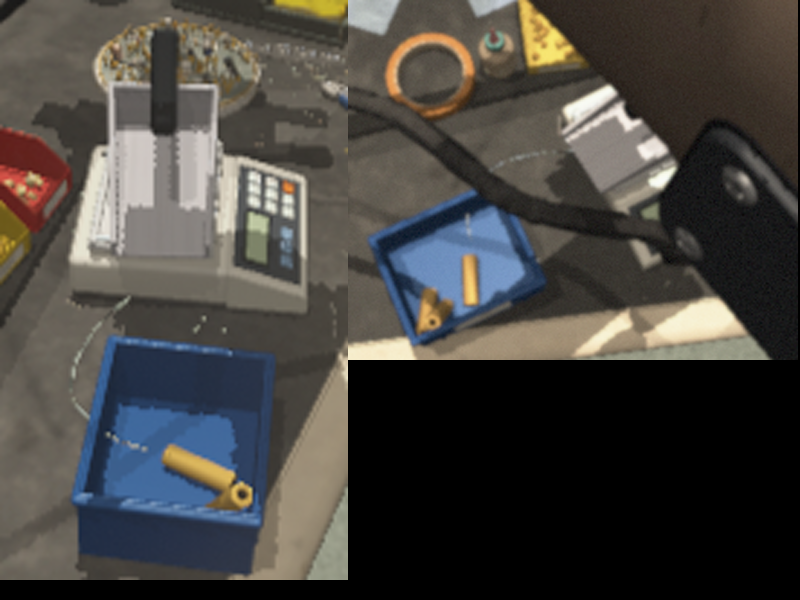

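```bash
python3 - <<'E'
from go import *
c=cap('side')['image']; a=cv2.imread('pics/side0.png')
for nm,(y0,y1,x0,x1) in {'handle':(158,198,276,298),'rearpan':(178,200,262,306),'nose':(222,242,264,308),'scale panel':(208,250,306,340)}.items():
    t=a[y0:y1,x0:x1]; S=c[y0-10:y1+10,x0-10:x1+10]
    k=6; rs=cv2.matchTemplate(cv2.resize(S,None,fx=k,fy=k,interpolation=2),cv2.resize(t,None,fx=k,fy=k,interpolation=2),5)
    _,v,_,l=cv2.minMaxLoc(rs); print(nm,round(v,3),'dx',l[0]/k-10,'dy',l[1]/k-10)
E
```

```text
handle 0.938 dx 0.0 dy 0.16666666666666607
rearpan 0.936 dx 0.16666666666666607 dy 0.16666666666666607
nose 0.401 dx 2.0 dy -10.0
scale panel 0.884 dx 0.0 dy 0.0
```

The handle and rear pan are within 0.2 px of where they started, so the scoop is seated.

```bash
python3 -c "
from plant import r
print(r.close_job())"
```

```text
the job is handed in; nothing more can be done
None
```

The job is handed in, with no verdict shown: all three spacers are in the tote, and the empty scoop is back on the scale within a fraction of a millimetre of where it started. The arm is clear, and the tote showed no visible shift.

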